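# Open the counterweighted hold-down and load the jig

## Robot

A 7-joint arm with a two-finger parallel gripper is mounted at the origin on a cart in front of the work surface, level with it; the furniture and walls round the work are solid. World frame = base frame: x ahead of the robot, y to its left, z up, the work surface at z = 0. Lengths are in m, angles in rad, forces in N, time in s.
With the tool pointing down it reaches from about 0.4 to 0.85 m from the base axis. Payload 10.4 kg.
Tool frame: the origin (TCP) lies at the very end of the fingers, on their centre line; the grasp point (between the pads) lies r.hold_point_z behind it (r.hold_point_z is the distance from the TCP to the grasp point, in m); z points along the fingers, y is the direction in which the jaws open and shut (so a half turn about z gives the same grasp; the last joint's range is limited). The gripper opens to 87 mm and grips with 3 to 60 N. Pads are 19 mm wide; open, the fingers measure 117 mm over their backs; the gripper's body (75 mm by 190 mm) begins 51 mm behind the grasp point.
Start: joints at [-1.208, 0.332, -0.065, 1.46, 0.022, 1.35, -0.088], TCP at [0.235, 0.579, 0.223] pointing down, gripper open.
Joint ranges: [-2.6, 2.6], [-0.5, 2.12], [-1.47, 1.34], [0.16, 2.42], [-1.27, 4.41], [0.06, 2.06], [-2.6, 2.6]. Speed limits (rad/s): [2.22, 2.22, 2.79, 2.79, 3.14, 3.14, 3.14].

## Interface

Orientations are given as a unit quaternion [x, y, z, w].
In Python, from bench import r gives the robot as it stands.
- The arm moves only by the tool send_rows, never from a script. Its argument "commands" is a list of rows, each a list of 7 numbers: the shift along the world's x, y, z normalised to -1 to 1, where 1 is 0.03 m, then the turn, a rotation vector about the world's x, y, z normalised to -1 to 1, where 1 is 5 degrees, then the gripper command: -1 is fully open, 1 is shut, values between are in proportion. In form: [[tx, ty, tz, ax, ay, az, jaw], ...]. A call has 1 to 10 rows; each row shifts and turns the pose as measured when the row begins; what a row does not reach is not made up. A row lasts 1/12 s, in which the tool goes at most 41.7 mm and 7.16 degrees, less where a joint would pass 70% of its speed; a pose out of reach is approached as far as the arm can. A call with a number of a shift or a turn outside -1 to 1 is refused whole. A call with a gripper value outside its range is refused whole. The fingers move at their own pace and stop on an object; "grip_force" is the grip in N (left out, the last holds). Time passes only in rows, so rows that do not move let the fingers close. It gives the time, the measured TCP pose, the force and the opening at its end, in the units of the state.
- r.read_state(): the state, without advancing time (a new reading comes with each control period).
- r.camera(name): name is "side" or "top" or "wrist"; returns the picture (400x640x3 uint8, blue, green, red); there is no depth.
- r.calibration(name): a dict with "K" (3x3 intrinsics, pixels), "R" (3x3) and "t" (3): a world point X has camera coordinates R X + t; the wrist camera has in their place "mount" (4x4, takes a point from camera to tool coordinates, whose origin is the TCP and whose axes are the flange's). Camera axes: x right, y down, z forward; pixel columns grow to the right and rows downward; lengths in m; the calibration is good to about 2 mm. A picture is of the moment at which its call begins: read the wrist's pose just before it. calibration takes no time and is no camera call.
- r.close_job(): hands the job in, once; it reports no verdict.
The state is a dict: "time": time; "joint_positions": joint angles; "joint_vel": joint speeds; "joint_torque": joint torques, N m; "ee_pos": TCP position; "eef_rot": TCP orientation; "ft_force": force on the tool from outside, world axes, zero at the start; "torque": the same for the moment, N m; "width": finger opening in m.
Only numpy, scipy, OpenCV 4.12 (cv2) and the standard library are available. Lean on these libraries where they do the work, as an engineer would, in place of code of your own. Each camera call takes 0.05 s, during which the arm holds its last target.

## Task

Swing the counterweighted hold-down arm of the bench jig up past its balance point and let it down gently on its rubber stop, so that it stays open by itself once you let go. Then lay the larger of the two loose wood offcuts flat on the jig's base, its long side along the far fence rail, and slide it fully home so that it touches both rails of the corner fence, without forcing it. Leave the smaller offcut where it is.

Things in the scene. Friction and masses are not known exactly. Their poses are not given: they have to be found in the camera images.
- jig: the jig, fixed to the table: a plywood base plate 280 x 150 x 15 mm. Origin: on the table under the seat end of the plate, the plate reaching from x = -100 to +180 mm and y = -75 to +75 mm. Its x axis points from the handle end to the counterweight end, y to the left of that, z up. The steel clevis with the hinge stands at x = 42 to 78 mm, y = -25 to +25 mm, 105 mm high. Hanging air hoses are near: one 0.58 m above the table beyond x = 0.65 m
- seat (a point): rough place of the block's centre when home, 30 mm above the table (15 mm above the base plate); axes as the jig's. The fence is two low aluminium rails at right angles, tops 10 mm above the plate: nominally the far rail's face is 21 mm to the +x side, the side rail's 37.5 mm to the +y side, but the fence is adjustable and set up to 4 mm off either way in x and y (not turned): feel for it. The -x and -y sides are open
- hinge_mid (a point): centre of the hinge of the hold-down arm, 90 mm above the table; the hinge axis is its y axis
- holddown (a joint): angle of the hold-down arm, rad: 0 = down and level, its pad low over the seat; grows as the handle swings up and over towards +x. It balances somewhere from 0.65 to 0.9 rad (differs from jig to jig): below, it falls shut, about 4 N upward at the handle lifting it when down; above, it falls open, with up to 6 N at the handle, until the counterweight's stub lies on the rubber stop
- handle_right (a point): middle of the right (-y) half of the T handle at the arm's end, on the bar's centre line: a round bar along y, 18 mm in diameter, 160 mm long over both halves, 145 mm from the hinge axis and 90 mm above the table when down. The arm's shank, 20 mm wide, meets the bar in its middle, 50 mm to the +y side of this point; axes turn with the arm
- handle_left (a point): middle of the left (+y) half of the T handle, 50 mm to the +y side of the shank's middle; else as handle_right
- stop_foot (a point): foot of the stop: top of a steel boss on the base plate, 52 mm to the +x side of the hinge, 35 mm above the table. A screw stands up from it with a slightly springy rubber pad, 18 mm in diameter, on which the counterweight's stub comes to lie. How far the screw stands out differs from jig to jig: the arm comes to rest anywhere from 1.8 to 2.15 rad, and where must be seen or felt
- block_mid (a point): centre of the block, the larger of two loose softwood offcuts: 42 x 75 x 30 mm, 90 g, lying flat on the table, 42 mm along its x axis, 75 mm along its y axis; this point is half-way up. The two ends look alike
- small_offcut: the smaller offcut, 30 x 52 x 20 mm, not to be used; origin at the centre of its underside
Not all that is in view belongs to the job. What is shaped like the part that bears block_mid but red is not meant.

How it is judged:
On the way:
1. the hold-down arm rests open on its stop, let go (value of joint holddown above 1.5 rad and contact force between holddown and stop above 1 N and contact force between each of the arm, the fingers and holddown below 0.1 N), for 0.3 s.
At the end, for the whole second after the job is handed in: The hold-down arm rests open (beyond 1.5 rad) on its stop; the larger offcut lies flat on the base plate, home against both rails (within 2 mm each way, 3 mm in height, turned by less than 0.04 rad), at rest; the robot touches neither (all of step 1 and x of block_mid in the frame of home between -0.002 and 0.002 m and y of block_mid in the frame of home between -0.002 and 0.002 m and z of block_mid in the frame of home between -0.003 and 0.003 m and angle between the y axis of block_mid and the y axis of home, either way round below 0.04 rad and linear speed of block below 0.01 m/s and contact force between each of the arm, the fingers and block below 0.1 N).
It fails at once if the arm is slammed or pressed on its stop with more than 40 N (contact force between holddown and stop above 40 N).
It fails at once if the arm is dropped on its stop, landing at more than 2 rad/s (contact force between holddown and stop above 0.5 N and velocity of joint holddown above 2 rad/s).
It fails at once if the block is forced against the fence with more than 25 N (contact force between block and fence above 25 N).
It fails at once if the smaller offcut is moved by more than 20 mm (distance of small_offcut from where it was at the start of the episode above 0.02 m).
It also fails if it takes over 72 s, if anything falls off the work surface, if the arm or the gripper's body presses on something with over 40 N, if the wrist force passes 120 N, or if a joint passes its speed limit or range.

## Working session

There is one attempt and no reset: what is moved stays moved. The work goes in short steps, Python scripts to look and compute and a tool call to move; the robot and the scene stay as the last step left them, time stands still between calls to the robot, and variables do not carry over. Pictures are saved under pics/ and viewed, and the job is handed in when it is done.

Besides the shell and the picture viewer there is one more tool, called after "Request:" by a JSON object that holds its "name" and its "arguments", one argument or row to a line. send_rows: Moves the arm, as the interface text tells. Scaled input: -1 to 1 covers 0.03 m each way for a shift and 5 degrees each way for a turn. Its arguments: {"type":"object","properties":{"commands":{"type":"array"},"grip_force":{"type":"number"}},"required":["commands"]}

```bash
ls; mkdir -p pics
python3 - <<'E'
from bench import r
import cv2
s=r.read_state(); print({k:(v if not hasattr(v,'round') else v) for k,v in s.items()}); print(r.hold_point_z)
for n in ["side","top","wrist"]:
    cv2.imwrite(f"pics/{n}0.png",r.camera(n)); print(n,r.calibration(n))
E
```

```text
pics
{'time': 0.0, 'joint_positions': array([-1.20759391,  0.33286679, -0.06469733,  1.4609297 ,  0.02161828,
        1.34990915, -0.08846967]), 'joint_vel': array([ 0.00096326, -0.00063223,  0.00075025,  0.0016298 , -0.00050604,
       -0.0004296 ,  0.00101035]), 'joint_torque': array([-2.37741142e-04, -6.23250389e+01,  2.43807840e-02, -3.89919841e+01,
       -6.14746870e-02,  3.94115585e-02,  1.32527384e-04]), 'ee_pos': array([0.23505697, 0.57869807, 0.22176266]), 'eef_rot': array([ 1.91681253e-01,  9.81456976e-01, -7.02170170e-04, -9.40400941e-05]), 'ft_force': array([ 0.44845393,  0.27326398, -0.19325877]), 'torque': array([-0.01222459,  0.01301478,  0.03133844]), 'width': 0.08742641592973836}
0.0187
side {'K': array([[378.32251224,   0.        , 315.40281977],
       [  0.        , 378.32251224, 200.78772734],
       [  0.        ,   0.        ,   1.        ]]), 'R': array([[ 0.9531761 , -0.30145746,  0.0240568 ],
       [-0.10333896, -0.39943932, -0.91091673],
       [ 0.28421187,  0.86577805, -0.41188831]]), 't': array([-0.45526075,  0.16880451,  0.90152627])}
top {'K': array(
[... 203 characters left out ...]
4442e-04],
       [-9.95506380e-01,  2.74337147e-02, -9.06335370e-02],
       [ 9.05910174e-02, -2.79137595e-03, -9.95884268e-01]]), 't': array([0.08751067, 0.47105412, 1.25758622])}
wrist {'K': array([[327.90515448,   0.        , 320.47237769],
       [  0.        , 327.90515448, 198.98141982],
       [  0.        ,   0.        ,   1.        ]]), 'mount': array([[ 1.07231787e-04, -9.70817305e-01, -2.39820243e-01,
         6.54773073e-02],
       [ 9.99999241e-01,  3.98503249e-04, -1.16604896e-03,
         5.47629515e-04],
       [ 1.22758965e-03, -2.39819936e-01,  9.70816610e-01,
        -1.60898080e-01],
       [ 0.00000000e+00,  0.00000000e+00,  0.00000000e+00,
         1.00000000e+00]])}
```

View pics/side0.png

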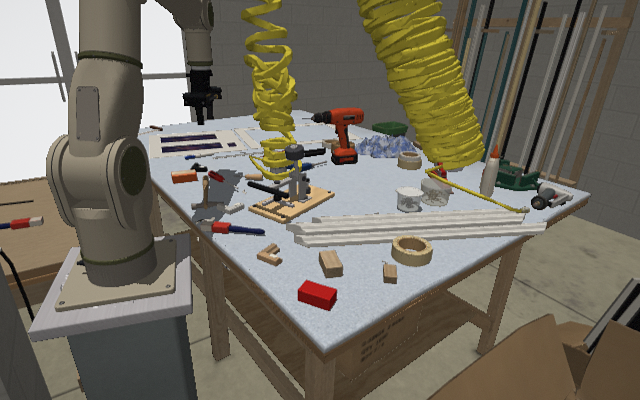

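View pics/top0.png

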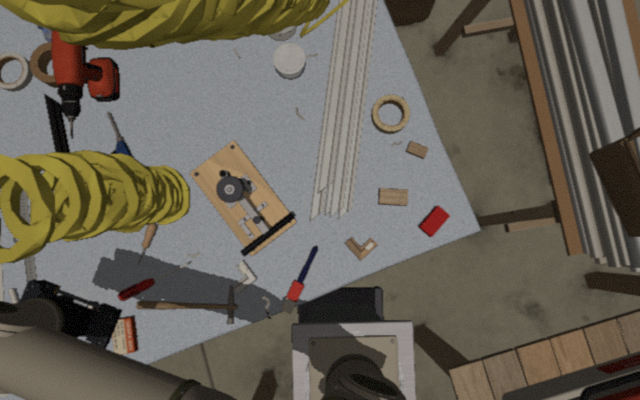

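View pics/wrist0.png

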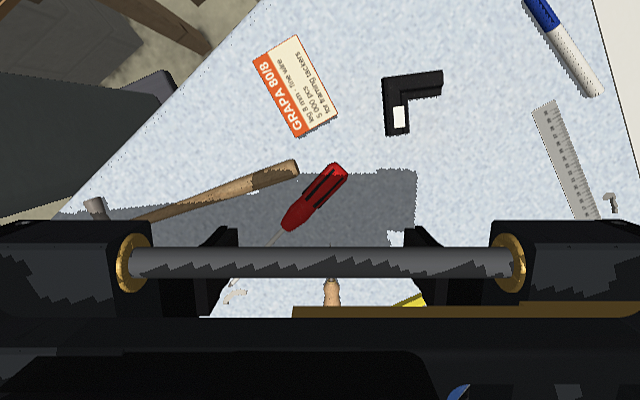

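Top view: the jig is at about (243,197). There are three block candidates: large wood offcut (393,197), small wood offcut (417,150), and a red block (434,221) of the same shape that is not meant. I'll enlarge these.

```bash
cat > h.py <<'E'
import numpy as np, cv2
from bench import r
def ray(n,u,v,z):
    c=r.calibration(n);K,R,t=c["K"],np.array(c["R"]),np.array(c["t"])
    d=R.T@np.linalg.inv(K)@np.array([u,v,1.]);o=-R.T@t
    return o+d*(z-o[2])/d[2]
def proj(n,X):
    c=r.calibration(n);p=c["K"]@(np.array(c["R"])@np.array(X)+np.array(c["t"]));return p[:2]/p[2]
E
python3 - <<'E'
from h import *
im=cv2.imread("pics/top0.png")
a=cv2.resize(im[125:270,180:310],None,fx=5,fy=5,interpolation=cv2.INTER_CUBIC)[:, :]
cv2.imwrite("pics/jigcrop.png",cv2.resize(a,(538,600)))
cv2.imwrite("pics/blk.png",cv2.resize(im[130:250,360:460],None,fx=5,fy=5,interpolation=cv2.INTER_CUBIC))
b=cv2.imread("pics/side0.png")
cv2.imwrite("pics/sidecrop.png",cv2.resize(b[130:310,180:420],None,fx=3.3,fy=3.3,interpolation=cv2.INTER_CUBIC))
hsv=cv2.cvtColor(im,cv2.COLOR_BGR2HSV)
m=cv2.inRange(hsv,(5,60,70),(25,200,255))
cs,_=cv2.findContours(m,cv2.RETR_EXTERNAL,cv2.CHAIN_APPROX_NONE)
for c in cs:
    if cv2.contourArea(c)>80: print(cv2.contourArea(c),cv2.minAreaRect(c))
E
```

```text
301.0 ((126.5301742553711, 334.99432373046875), (35.444828033447266, 13.575922012329102), 79.3803482055664)
7263.0 ((549.2417602539062, 361.1314392089844), (43.84770584106445, 200.53526306152344), 72.81430053710938)
108.0 ((170.5, 305.0), (31.0, 6.0), 0.0)
293.5 ((360.7262268066406, 243.74887084960938), (22.669069290161133, 22.265466690063477), 47.72631072998047)
217.0 ((272.3551330566406, 236.81100463867188), (4.788091659545898, 56.39895248413086), 52.52382278442383)
360.0 ((533.29736328125, 223.78378295898438), (10.52153491973877, 50.963687896728516), 80.53767395019531)
385.0 ((393.0, 196.5), (15.0, 28.0), 90.0)
11450.0 ((93.3534164428711, 203.9949493408203), (108.96800231933594, 192.03994750976562), 87.20729064941406)
179.5 ((416.7758483886719, 149.3103485107422), (18.75522804260254, 10.770329475402832), 21.801406860351562)
3524.0 ((239.31431579589844, 192.99734497070312), (92.88225555419922, 56.40035629272461), 52.9434700012207)
1034.5 ((390.7500305175781, 112.7499771118164), (36.06244659423828, 36.769554138183594), 45.0)
218.0 ((101.32075500488281, 86.62263488769531), (17.582151412963867, 25.823781967163086), 74.05460357666016)
377.0 ((488.2919921875, 23.856002807617188), (10.912013053894043, 49.640716552734375), 79.69515228271484)
572.5 ((636.958740234375, 36.564701080322266), (77.8780288696289, 13.775081634521484), 77.47119140625)
3306.0 ((546.864990234375, 126.91567993164062), (263.46429443359375, 14.549819946289062), 76.98678588867188)
1171.0 ((302.5, 18.0), (36.0, 91.0), 90.0)
1413.5 ((234.5, 19.5), (39.0, 79.0), 90.0)
5327.0 ((101.0, 41.5), (83.0, 202.0), 90.0)
```

View pics/jigcrop.png

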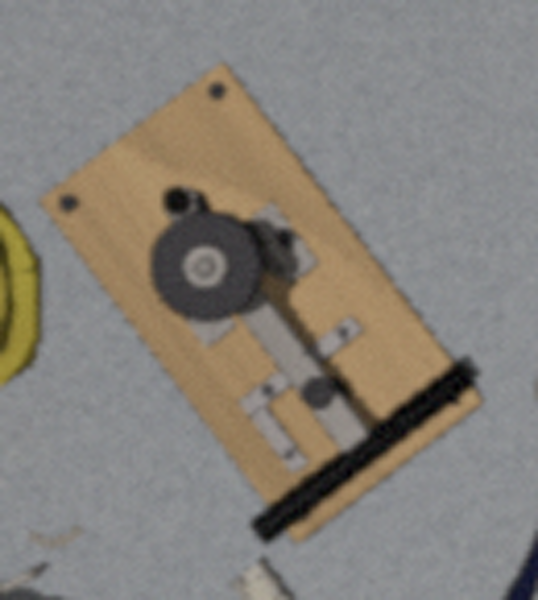

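View pics/blk.png

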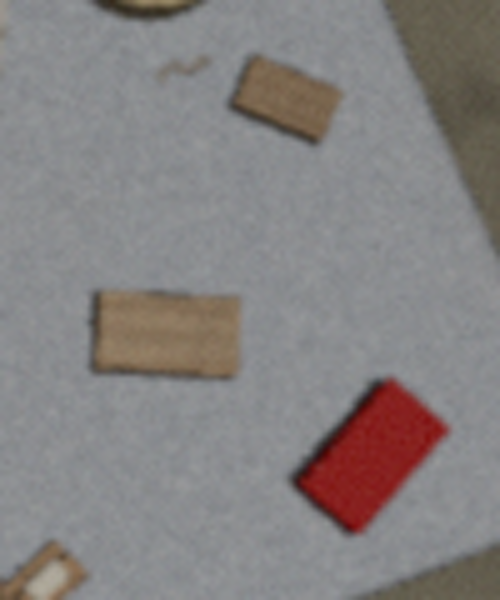

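View pics/sidecrop.png

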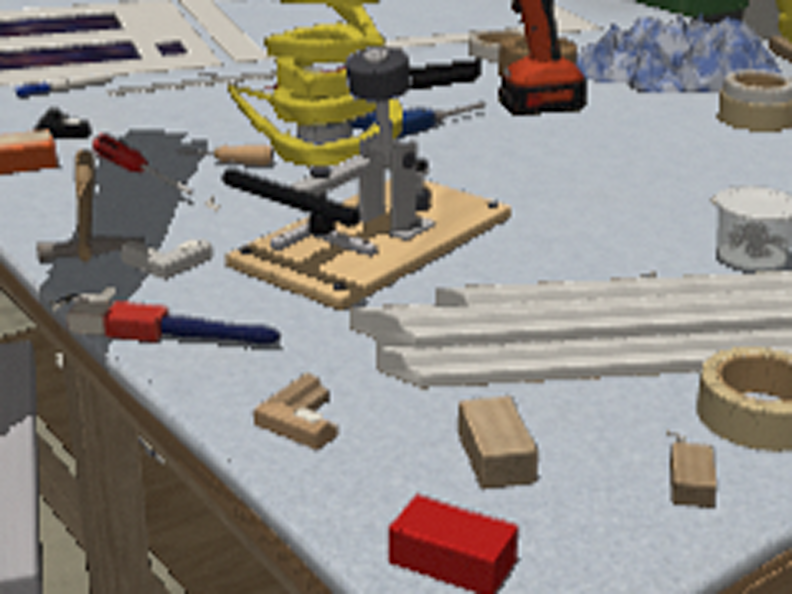

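Run:
```python
from h import *
f=lambda x,y,z:ray("top",180+x/4.138,125+y/4.138,z)
LF,RF,RN,LN=[f(*p,0.015) for p in [(42,203),(222,65),(482,402),(298,540)]]
print("corners",LF,RF,RN,LN)
print(np.linalg.norm(LF-RF),np.linalg.norm(RN-LN),np.linalg.norm(RF-RN),np.linalg.norm(LF-LN))
xa=((LF+RF)-(RN+LN))/2;ya=((LF+LN)-(RF+RN))/2
print(np.degrees(np.arctan2(xa[1],xa[0])),np.degrees(np.arctan2(-ya[0],ya[1])))
c=(LF+RF+RN+LN)/4
th=(np.arctan2(xa[1],xa[0])+np.arctan2(-ya[0],ya[1]))/2
R=np.array([[np.cos(th),-np.sin(th)],[np.sin(th),np.cos(th)]])
o=c[:2]-R@[0.04,0];print("jig origin",o,"th",th)
hl=f(262,528,.095);hr=f(470,368,.095);print("handle ends",hl,hr,np.linalg.norm(hl-hr),"in jig",R.T@(hl[:2]-o),R.T@(hr[:2]-o))
for n,p in [("hinge",[.06,0]),("hr",[-.085,-.05]),("hl",[-.085,.05]),("open hr",[.14,-.05])]: print(n,o+R@p)
# block
im=cv2.imread("pics/top0.png")
hsv=cv2.cvtColor(im,cv2.COLOR_BGR2HSV)
g=cv2.resize(im[180:215,370:420],None,fx=8,fy=8,interpolation=cv2.INTER_CUBIC)
m=cv2.inRange(cv2.cvtColor(g,cv2.COLOR_BGR2HSV),(5,55,60),(25,255,255))
cs,_=cv2.findContours(m,cv2.RETR_EXTERNAL,cv2.CHAIN_APPROX_NONE)
c=max(cs,key=cv2.contourArea)
b=cv2.boxPoints(cv2.minAreaRect(c))
P=np.array([ray("top",370+(x+.5)/8-.5,180+(y+.5)/8-.5,.03) for x,y in b]);print(P,P.mean(0))
for i in range(4):
  d=P[(i+1)%4]-P[i];print(np.linalg.norm(d),np.degrees(np.arctan2(d[1],d[0])))
```

```text
corners [0.55156223 0.41540136 0.015     ] [0.63867457 0.29840064 0.015     ] [0.41555327 0.13496292 0.015     ] [0.33121645 0.25375176 0.015     ]
0.14586888092783348 0.14568282669403373 0.2765772979948634 0.27328164097504504
36.24359676628961 36.021944114667455
jig origin [0.45194552 0.25204284] th 0.6306358120536322
handle ends [0.34054431 0.26408852 0.095     ] [0.4325003  0.13812318 0.095     ] 0.15595887256995042 in jig [-0.08287066  0.07541739] [-0.08287866 -0.08054149]
hinge [0.50040469 0.28742234]
hr [0.41277796 0.16153923]
hl [0.35381212 0.24230451]
open hr [0.59449983 0.29421237]
[[ 0.4575617  -0.08058394  0.03      ]
 [ 0.49919662 -0.08427565  0.03      ]
 [ 0.49330904 -0.15975412  0.03      ]
 [ 0.45170212 -0.15583925  0.03      ]] [ 0.47544237 -0.12011324  0.03      ]
0.04179827202755373 -5.067095314752076
0.07570773906810785 -94.46024080820419
0.04179069091216174 174.6247708819948
0.07548309197136627 85.54777889578708
```

Run:
```python
from h import *
for h in [0.05,.1,.15,.2,.3,.4,.5,.6]:
    a=ray("top",187,195,h);b=ray("top",130,170,h); print(h,a.round(3),proj("side",a).round(),b.round(3),proj("side",b).round())
# disc height
for h in [.14,.16,.18,.2]:
    a=ray("top",180+205/4.138,125+266/4.138,h);print("disc",h,a.round(3),proj("side",a).round())
```

```text
0.05 [0.492 0.415 0.05 ] [285. 175.] [0.561 0.562 0.05 ] [293. 161.]
0.1 [0.486 0.401 0.1  ] [284. 163.] [0.553 0.543 0.1  ] [293. 151.]
0.15 [0.481 0.387 0.15 ] [284. 151.] [0.545 0.523 0.15 ] [292. 140.]
0.2 [0.476 0.374 0.2  ] [283. 138.] [0.537 0.504 0.2  ] [291. 128.]
0.3 [0.465 0.347 0.3  ] [281. 110.] [0.52  0.465 0.3  ] [289. 103.]
0.4 [0.454 0.32  0.4  ] [279.  78.] [0.504 0.426 0.4  ] [287.  74.]
0.5 [0.443 0.293 0.5  ] [277.  43.] [0.488 0.387 0.5  ] [285.  42.]
0.6 [0.432 0.266 0.6  ] [275.   2.] [0.471 0.348 0.6  ] [282.   4.]
disc 0.14 [0.493 0.288 0.14 ] [294. 163.]
disc 0.16 [0.491 0.284 0.16 ] [294. 157.]
disc 0.18 [0.488 0.281 0.18 ] [293. 151.]
disc 0.2 [0.486 0.277 0.2  ] [293. 146.]
```

Run:
```python
from h import *
b=cv2.imread("pics/side0.png")
cv2.imwrite("pics/sidecrop2.png",cv2.resize(b[0:230,170:370],None,fx=2.6,fy=2.6,interpolation=cv2.INTER_CUBIC))
```

```text
(no output)
```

View pics/sidecrop2.png

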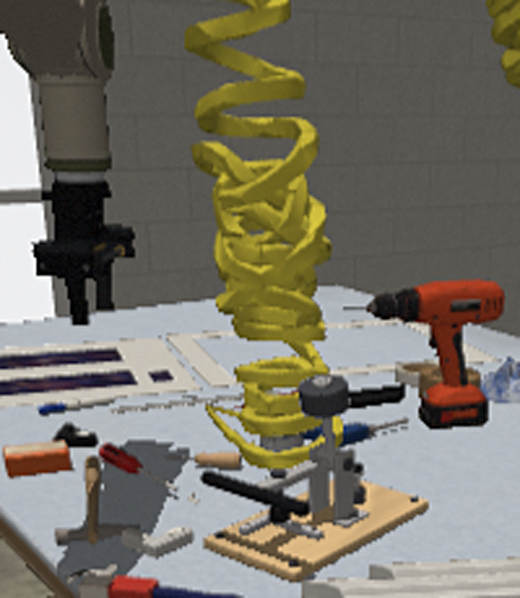

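Request:
{"name": "send_rows", "arguments": {
  "commands": [
    [-0.1,-1,0,0,0,-0.7,-1],
    [-0.1,-1,0,0,0,-0.7,-1],
    [-0.1,-1,0,0,0,-0.7,-1],
    [-0.1,-1,0,0,0,-0.7,-1],
    [0,-1,0,0,0,-0.7,-1],
    [0.6,-0.8,0,0,0,-0.7,-1],
    [0.6,-0.8,0,0,0,-0.7,-1],
    [0.6,-0.8,0,0,0,-0.7,-1],
    [0.6,-0.8,0,0,0,-0.7,-1],
    [0.6,-0.8,0,0,0,-0.7,-1]
  ],
  "grip_force": 20
}}

```text
time: 0.98
ee_pos: [0.3078, 0.2995, 0.2165]
eef_rot: [0.484, 0.875, -0.003, -0.003]
ft_force: [0.2, 0.9, 0.6]
width: 0.0868
```

Request:
{"name": "send_rows", "arguments": {
  "commands": [
    [0.72,-0.93,0,0,0,0.4,-1],
    [0.72,-0.93,0,0,0,0.4,-1],
    [0.72,-0.93,0,0,0,0,-1],
    [0.72,-0.93,0,0,0,0,-1],
    [0.7,-0.9,-0.5,0,0,0,-1],
    [0,0,-0.5,0,0,0,-1],
    [0,0,0,0,0,0,-1]
  ]
}}

```text
time: 1.57
ee_pos: [0.4218, 0.1467, 0.1866]
eef_rot: [0.458, 0.889, -0.001, -0.002]
ft_force: [-1.2, 0.7, 0.0]
width: 0.0871
```

Run:
```python
from h import *
from scipy.spatial.transform import Rotation as Ro
s=r.read_state(); print(s["ee_pos"],Ro.from_quat(s["eef_rot"]).as_matrix().round(3))
cv2.imwrite("pics/w1.png",r.camera("wrist"))
cv2.imwrite("pics/t1.png",r.camera("top"))
```

```text
[0.42177101 0.14667909 0.18663149] [[-0.581  0.814 -0.004]
 [ 0.814  0.581 -0.001]
 [ 0.002 -0.004 -1.   ]]
```

View pics/w1.png

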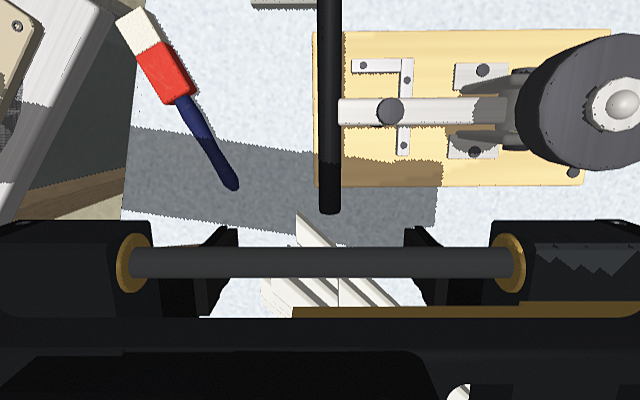

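Wrist view: the handle bar runs down u≈330 and ends at (330,212), central between the jaws. The fence "L" is at (352–412, 58–155).

```bash
cat >> h.py <<'E'
from scipy.spatial.transform import Rotation as Ro
def wray(u,v,z,s=None,pose=None):
    c=r.calibration("wrist");M=np.array(c["mount"])
    p,q=pose if pose else (r.read_state()["ee_pos"],r.read_state()["eef_rot"])
    T=np.eye(4);T[:3,:3]=Ro.from_quat(q).as_matrix();T[:3,3]=p;T=T@M
    d=T[:3,:3]@np.linalg.inv(c["K"])@np.array([u,v,1.]);o=T[:3,3]
    return o+d*(z-o[2])/d[2]
O=np.array([.4519,.2520]);TH=.6306
RJ=np.array([[np.cos(TH),-np.sin(TH)],[np.sin(TH),np.cos(TH)]])
def tojig(p): return RJ.T@(np.array(p)[:2]-O)
def toworld(p): return O+RJ@np.array(p)
E
python3 - <<'E'
from h import *
im=cv2.imread("pics/w1.png")
cv2.imwrite("pics/w1c.png",cv2.resize(im[20:220,300:540],None,fx=3.3,fy=3,interpolation=cv2.INTER_CUBIC))
P=[("bar end",330,212,.09),("bar mid",330,110,.09),("corner R near",314,187,.015),("corner R far",583,184,.015),("corner L near",313,32,.015),("far rail -x face top",400,100,.025),("far rail +x",412,100,.025),("side rail -y face",365,73,.025),("side rail +y",365,59,.025)]
for n,u,v,z in P:
    p=wray(u,v,z);print(n,p.round(4),tojig(p).round(4))
E
```

```text
bar end [0.4339 0.1446 0.09  ] [-0.0778 -0.0761]
bar mid [0.3863 0.2102 0.09  ] [-0.0776  0.005 ]
corner R near [0.4187 0.1404 0.015 ] [-0.0926 -0.0706]
corner R far [0.6436 0.3056 0.015 ] [ 0.1864 -0.0698]
corner L near [0.3325 0.2604 0.015 ] [-0.0915  0.0772]
far rail -x face top [0.4353 0.2585 0.025 ] [-0.0096  0.015 ]
far rail +x [0.4446 0.2651 0.025 ] [0.0018 0.0149]
side rail -y face [0.3936 0.2583 0.025 ] [-0.0433  0.0395]
side rail +y [0.3863 0.268  0.025 ] [-0.0436  0.0516]
```

View pics/w1c.png

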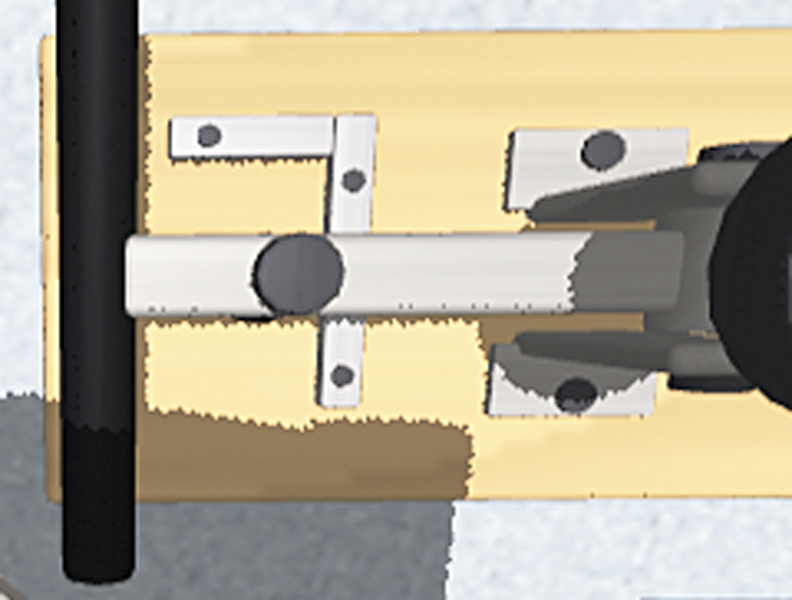

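Run:
```python
from h import *
print(r.read_state()["ee_pos"])
b=cv2.imread("pics/side0.png")
c=cv2.resize(b[170:230,235:345],None,fx=7,fy=7,interpolation=cv2.INTER_CUBIC)
for dx,col in [(0,(0,0,255)),(.0065,(255,0,0))]:
    for x,y in [(-.1,-.075),(-.1,.075),(.18,-.075),(.18,.075)]:
        w=toworld([x+dx,y+dx*.45]);p=proj("side",[*w,.015]);cv2.circle(c,(int((p[0]-235+.5)*7),int((p[1]-170+.5)*7)),4,col,-1)
cv2.imwrite("pics/sc.png",c)
t=cv2.imread("pics/top0.png");c=cv2.resize(t[130:260,185:305],None,fx=4.6,fy=4.6,interpolation=cv2.INTER_CUBIC)
for dx,col in [(0,(0,0,255)),(.0065,(255,0,0))]:
    for x,y in [(-.1,-.075),(-.1,.075),(.18,-.075),(.18,.075)]:
        w=toworld([x+dx,y+dx*.45]);p=proj("top",[*w,.015]);cv2.circle(c,(int((p[0]-185+.5)*4.6),int((p[1]-130+.5)*4.6)),3,col,-1)
cv2.imwrite("pics/tc.png",c)
```

```text
[0.42216032 0.1478938  0.18873433]
```

View pics/sc.png

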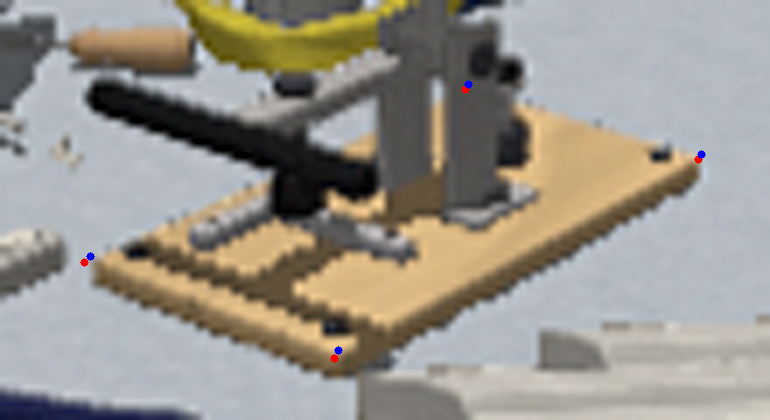

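View pics/tc.png

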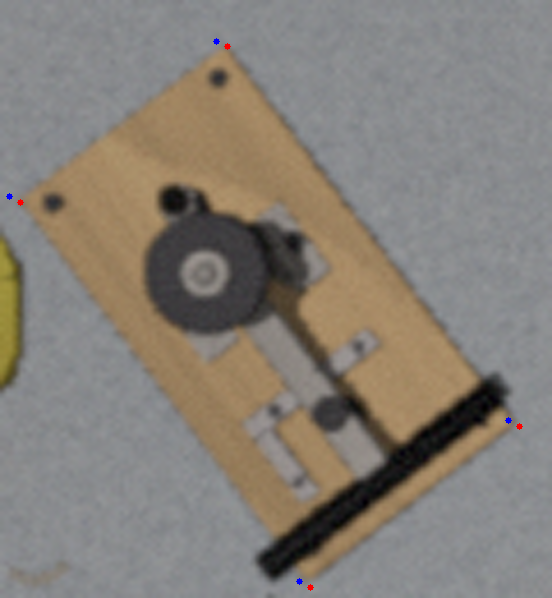

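View pics/t1.png

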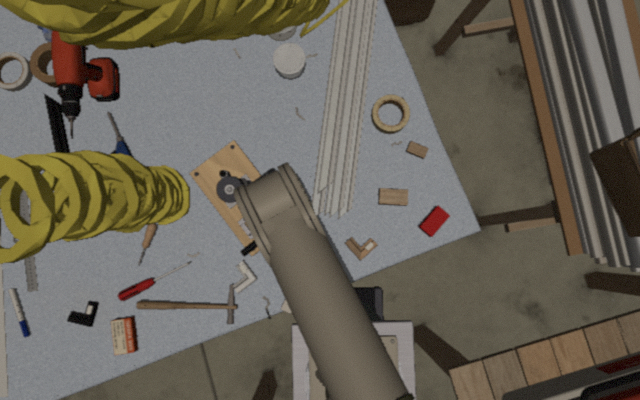

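Run:
```python
from h import *
print(r.read_state()["ee_pos"],r.read_state()["joint_vel"].round(3))
im=r.camera("wrist");cv2.imwrite("pics/w2.png",im)
cv2.imwrite("pics/w2c.png",cv2.resize(im[20:220,300:540],None,fx=3.3,fy=3,interpolation=cv2.INTER_CUBIC))
m=cv2.inRange(cv2.cvtColor(im,cv2.COLOR_BGR2HSV),(12,40,90),(30,255,255))
for v in (50,90,150,170): 
    x=np.where(m[v])[0]; print(v,x.min(),x.max())
for u in (450,520,560):
    x=np.where(m[:220,u])[0]; print(u,x.min(),x.max())
```

```text
[0.42216032 0.1478938  0.18873433] [-0.017 -0.01  -0.029 -0.018 -0.006  0.007 -0.008]
50 0 566
90 0 449
150 312 499
170 111 576
450 32 186
520 31 186
560 31 185
```

View pics/w2.png

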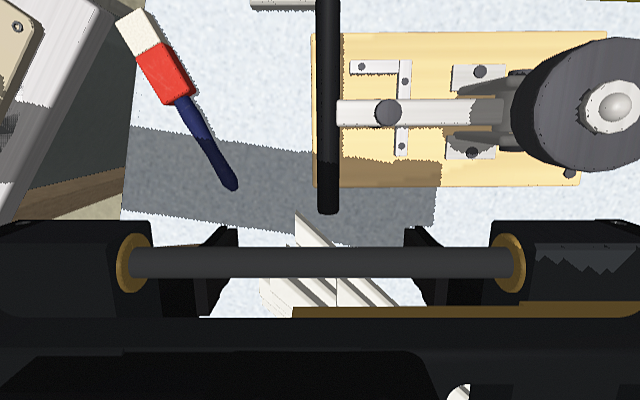

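Request:
{"name": "send_rows", "arguments": {
  "commands": [
    [-0.11,0.26,-0.6,0,0,0.1,-1],
    [-0.11,0.26,-0.8,0,0,0,-1],
    [0,0,-0.8,0,0,0,-1],
    [0,0,-0.8,0,0,0,-1],
    [0,0,-0.6,0,0,0,-1],
    [0,0,0,0,0,0,-1]
  ]
}}

```text
time: 2.22
ee_pos: [0.4148, 0.1748, 0.0841]
eef_rot: [0.446, 0.895, 0.006, 0.001]
ft_force: [-1.3, -0.1, 0.6]
width: 0.0871
```

Run:
```python
from h import *
cv2.imwrite("pics/w3.png",r.camera("wrist"));s=r.read_state();print(s["ee_pos"],tojig(s["ee_pos"]),s["eef_rot"])
```

```text
[0.41553566 0.17521144 0.08567547] [-0.07464732 -0.04057863] [0.44626327 0.89487785 0.00640345 0.00131365]
```

View pics/w3.png

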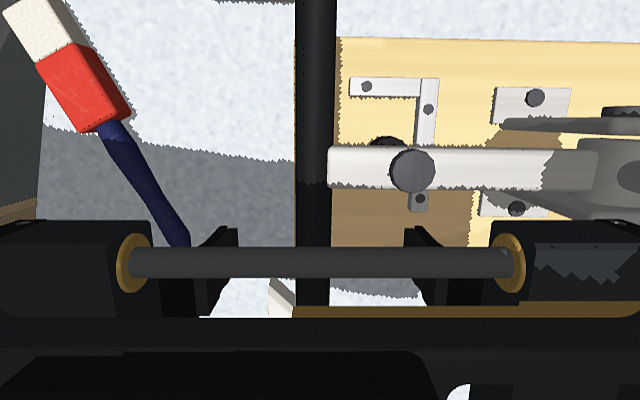

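Request:
{"name": "send_rows", "arguments": {
  "commands": [
    [0.04,-0.3,-0.4,0,0,0,-1],
    [0,0,-0.05,0,0,0,-1],
    [0,0,0,0,0,0,1],
    [0,0,0,0,0,0,1],
    [0,0,0,0,0,0,1],
    [0,0,0,0,0,0,1],
    [0,0,0,0,0,0,1],
    [0,0,0,0,0,0,1]
  ],
  "grip_force": 25
}}

```text
time: 2.93
ee_pos: [0.4202, 0.1729, 0.0812]
eef_rot: [0.444, 0.896, 0.012, 0.004]
ft_force: [0.2, 0.3, -0.4]
width: 0.055
```

Run:
```python
from h import *
cv2.imwrite("pics/w4.png",r.camera("wrist"));s=r.read_state();print(s["ee_pos"],tojig(s["ee_pos"]),s["width"],s["ft_force"])
```

```text
[0.42017609 0.17291614 0.08123153] [-0.07225275 -0.04516862] 0.05109888187221222 [0.77183471 0.23730852 0.35735034]
```

View pics/w4.png

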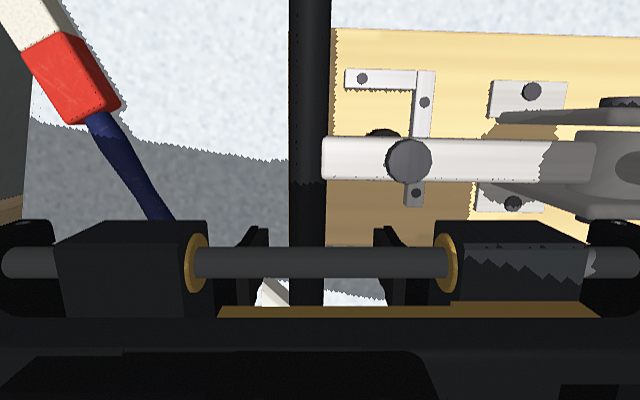

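Request:
{"name": "send_rows", "arguments": {
  "commands": [
    [-0.1,-0.25,-0.4,0,0,0,-0.2],
    [-0.03,-0.03,-0.1,0,0,0,1],
    [-0.03,0,-0.05,0,0,0,1],
    [-0.03,0,-0.05,0,0,0,1],
    [-0.03,0,-0.03,0,0,0,1],
    [-0.03,0,-0.03,0,0,0,1],
    [0,0,-0.03,0,0,0,1]
  ],
  "grip_force": 25
}}

```text
time: 3.57
ee_pos: [0.4143, 0.1665, 0.0617]
eef_rot: [0.444, 0.896, 0.014, 0.005]
ft_force: [10.2, 7.6, -2.9]
width: 0.02
```

Request:
{"name": "send_rows", "arguments": {
  "commands": [
    [0,0,0,0,0,0,1],
    [0,0,0,0,0,0,1]
  ]
}}

```text
time: 3.73
ee_pos: [0.4162, 0.1679, 0.0625]
eef_rot: [0.443, 0.896, 0.016, 0.006]
ft_force: [-3.0, -3.6, -3.8]
width: 0.0155
```

Run:
```python
from h import *
cv2.imwrite("pics/s5.png",cv2.resize(r.camera("side")[80:240,180:380],None,fx=3.6,fy=3.6,interpolation=cv2.INTER_CUBIC));s=r.read_state();print(s["time"],s["ee_pos"],tojig(s["ee_pos"]),s["width"],s["ft_force"],s["torque"])
```

```text
3.7833 [0.41612273 0.16785267 0.06242806] [-0.07851211 -0.04686826] 0.015684859965565987 [ 1.96601011  0.33793366 -4.81177573] [-0.04813004 -0.3368795  -0.15459513]
```

View pics/s5.png

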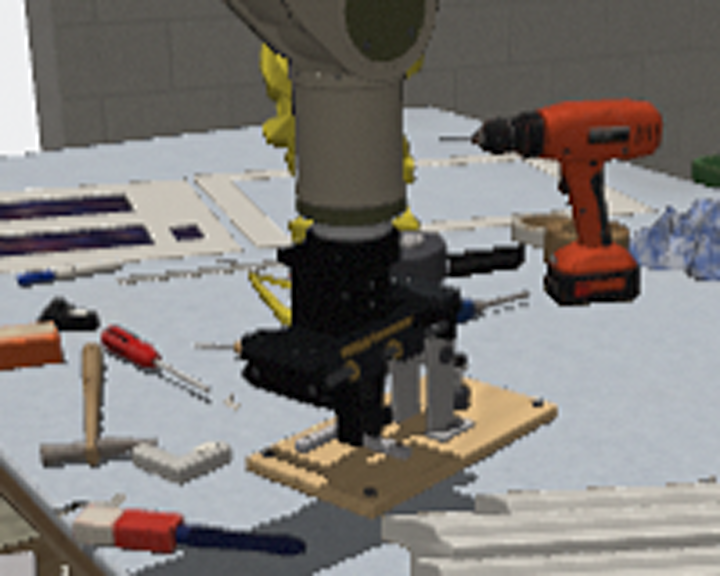

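Request:
{"name": "send_rows", "arguments": {
  "commands": [
    [0.01,0.01,0.25,0,0,0,1],
    [0.02,0.01,0.35,0,0,0,1],
    [0.05,0.03,0.45,0,0,0,1],
    [0.09,0.06,0.45,0,0,0,1],
    [0.12,0.09,0.45,0,0,0,1]
  ]
}}

```text
time: 4.2
ee_pos: [0.4269, 0.1757, 0.1212]
eef_rot: [0.443, 0.896, 0.018, 0.008]
ft_force: [19.0, 11.1, -15.5]
width: 0.0161
```

```bash
cat >> h.py <<'E'
P0=np.array([.4161,.1679,.0624]);UX=np.array([np.cos(TH),np.sin(TH)])
def st():
    s=r.read_state();d=s["ee_pos"]-P0;u=d[:2]@UX;l=d[:2]@[-UX[1],UX[0]]
    a=np.arctan2(d[2],.145-u);rad=np.hypot(d[2],.145-u)
    F=s["ft_force"];q=Ro.from_quat(s["eef_rot"]).as_matrix()
    print("t%.2f u%.4f lat%.4f z%.4f th%.3f rad%.4f w%.4f F"%(s["time"],u,l,d[2],a,rad,s["width"]),F.round(1),"Fu %.1f"%(F[:2]@UX),"tz",q[:,2].round(3),"yaw%.1f"%np.degrees(np.arctan2(q[1,1],q[0,1])))
E
python3 -c "
from h import *
st()"
```

```text
t4.20 u0.0133 lat-0.0001 z0.0588 th0.420 rad0.1442 w0.0161 F [ 19.   11.1 -15.5] Fu 21.9 tz [ 0.03   0.025 -0.999] yaw37.3
```

Request:
{"name": "send_rows", "arguments": {
  "commands": [
    [0.23,0.17,0.36,0,0,0,1],
    [0.2,0.15,0.36,0,0,0,1],
    [0.22,0.16,0.3,0,0,0,1]
  ]
}}

```text
time: 4.45
ee_pos: [0.4419, 0.1865, 0.1519]
eef_rot: [0.444, 0.896, 0.012, 0.004]
ft_force: [-0.0, -2.0, -2.8]
width: 0.0154
```

```bash
python3 -c "
from h import *
st()"
```

```text
t4.45 u0.0318 lat-0.0002 z0.0895 th0.669 rad0.1443 w0.0154 F [-0.  -2.  -2.8] Fu -1.2 tz [ 0.019  0.018 -1.   ] yaw37.2
```

Request:
{"name": "send_rows", "arguments": {
  "commands": [
    [0.26,0.19,0.34,0,0,0,1],
    [0.28,0.21,0.3,0,0,0,1],
    [0.31,0.23,0.27,0,0,0,1],
    [0.3,0.22,0.22,0,0,0,1]
  ]
}}

```text
time: 4.78
ee_pos: [0.4743, 0.2099, 0.1861]
eef_rot: [0.445, 0.895, 0.008, 0.002]
ft_force: [-0.6, 0.0, -1.2]
width: 0.0156
```

```bash
python3 -c "
from h import *
st()"
```

```text
t4.78 u0.0717 lat-0.0004 z0.1237 th1.036 rad0.1438 w0.0156 F [-0.6  0.  -1.2] Fu -0.4 tz [ 0.01   0.013 -1.   ] yaw37.1
```

Request:
{"name": "send_rows", "arguments": {
  "commands": [
    [0.3,0.22,0.2,0,0,0,1],
    [0.3,0.22,0.15,0,0,0,1],
    [0.25,0.18,0.1,0,0,0,1],
    [0.05,0.04,0.0,0,0,0,0.36],
    [0.0,0.0,0.0,0,0,0,0.36],
    [0.0,0.0,0.0,0,0,0,0.36]
  ]
}}

```text
time: 5.28
ee_pos: [0.5034, 0.231, 0.2009]
eef_rot: [0.445, 0.895, 0.007, 0.002]
ft_force: [2.1, 1.3, 1.4]
width: 0.0253
```

```bash
python3 -c "
from h import *
st()
cv2.imwrite('pics/s6.png',cv2.resize(r.camera('side')[60:220,200:400],None,fx=3.6,fy=3.6,interpolation=cv2.INTER_CUBIC))
st()"
```

```text
t5.28 u0.1077 lat-0.0005 z0.1385 th1.308 rad0.1434 w0.0253 F [2.1 1.3 1.4] Fu 2.5 tz [ 0.011  0.011 -1.   ] yaw37.1
t5.33 u0.1077 lat-0.0006 z0.1385 th1.307 rad0.1435 w0.0266 F [3.4 0.7 1.8] Fu 3.2 tz [ 0.011  0.011 -1.   ] yaw37.1
```

View pics/s6.png

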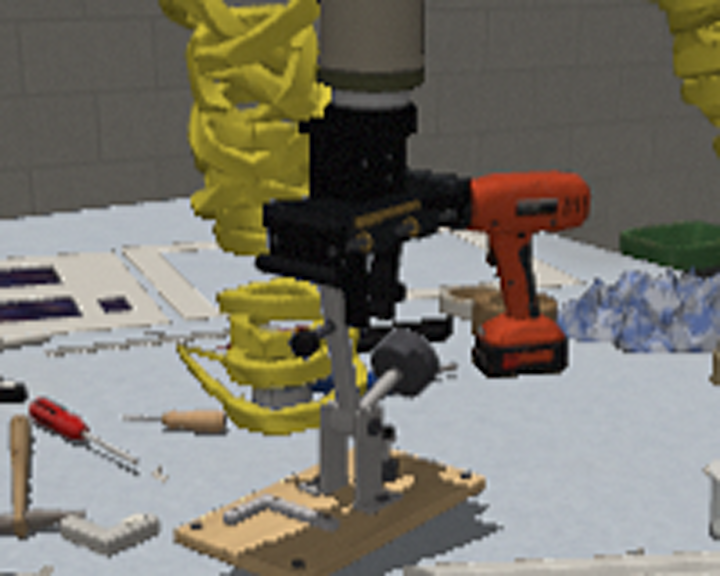

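Request:
{"name": "send_rows", "arguments": {
  "commands": [
    [0.22,0.16,0.07,0,0,0,0.36],
    [0.22,0.16,0.06,0,0,0,0.36],
    [0.22,0.16,0.03,0,0,0,0.36],
    [0.22,0.16,0.02,0,0,0,0.36],
    [0.22,0.16,0.0,0,0,0,0.36],
    [0.2,0.15,-0.02,0,0,0,0.36]
  ]
}}

```text
time: 5.83
ee_pos: [0.5443, 0.2616, 0.2054]
eef_rot: [0.445, 0.895, 0.007, 0.001]
ft_force: [3.0, 2.1, -3.4]
width: 0.0281
```

```bash
python3 -c "
from h import *
st()"
```

```text
t5.83 u0.1588 lat0.0001 z0.1430 th1.667 rad0.1437 w0.0281 F [ 3.   2.1 -3.4] Fu 3.6 tz [ 0.009  0.012 -1.   ] yaw37.1
```

Request:
{"name": "send_rows", "arguments": {
  "commands": [
    [0.11,0.08,-0.03,0,0,0,0.36],
    [0.11,0.08,-0.03,0,0,0,0.36],
    [0.11,0.08,-0.04,0,0,0,0.36],
    [0.11,0.08,-0.05,0,0,0,0.36]
  ]
}}

```text
time: 6.17
ee_pos: [0.5604, 0.2733, 0.1999]
eef_rot: [0.445, 0.896, 0.007, 0.002]
ft_force: [3.1, 0.9, -1.3]
width: 0.028
```

```bash
python3 -c "
from h import *
st()"
```

```text
t6.17 u0.1787 lat0.0001 z0.1375 th1.811 rad0.1416 w0.0280 F [ 3.1  0.9 -1.3] Fu 3.0 tz [ 0.01   0.012 -1.   ] yaw37.2
```

Request:
{"name": "send_rows", "arguments": {
  "commands": [
    [0.08,0.06,-0.02,0,0,0,0.36],
    [0.08,0.06,-0.03,0,0,0,0.36],
    [0.08,0.06,-0.04,0,0,0,0.36]
  ]
}}

```text
time: 6.42
ee_pos: [0.5684, 0.2792, 0.1965]
eef_rot: [0.445, 0.895, 0.007, 0.002]
ft_force: [3.5, 1.8, -2.0]
width: 0.0279
```

```bash
python3 -c "
from h import *
st()"
```

```text
t6.42 u0.1886 lat0.0002 z0.1341 th1.885 rad0.1410 w0.0279 F [ 3.5  1.8 -2. ] Fu 3.9 tz [ 0.01   0.011 -1.   ] yaw37.1
```

Request:
{"name": "send_rows", "arguments": {
  "commands": [
    [0.08,0.06,-0.02,0,0,0,0.36],
    [0.08,0.06,-0.03,0,0,0,0.36],
    [0.08,0.06,-0.04,0,0,0,0.36]
  ]
}}

```text
time: 6.67
ee_pos: [0.5759, 0.285, 0.1932]
eef_rot: [0.445, 0.895, 0.007, 0.002]
ft_force: [2.3, 0.1, -1.4]
width: 0.028
```

```bash
python3 -c "
from h import *
st()"
```

```text
t6.67 u0.1981 lat0.0003 z0.1308 th1.957 rad0.1412 w0.0280 F [ 2.3  0.1 -1.4] Fu 1.9 tz [ 0.009  0.011 -1.   ] yaw37.1
```

Request:
{"name": "send_rows", "arguments": {
  "commands": [
    [0.08,0.06,-0.03,0,0,0,0.36],
    [0.08,0.06,-0.04,0,0,0,0.36]
  ]
}}

```text
time: 6.83
ee_pos: [0.5805, 0.2885, 0.1909]
eef_rot: [0.445, 0.895, 0.006, 0.001]
ft_force: [0.1, -0.8, 0.1]
width: 0.0272
```

```bash
python3 -c "
from h import *
st()"
```

```text
t6.83 u0.2039 lat0.0005 z0.1285 th2.000 rad0.1414 w0.0272 F [ 0.1 -0.8  0.1] Fu -0.4 tz [ 0.007  0.01  -1.   ] yaw37.1
```

Request:
{"name": "send_rows", "arguments": {
  "commands": [
    [0.06,0.04,-0.03,0,0,0,0.36],
    [0.03,0.02,-0.03,0,0,0,0.36]
  ]
}}

```text
time: 7.0
ee_pos: [0.5831, 0.2905, 0.1889]
eef_rot: [0.445, 0.895, 0.006, 0.001]
ft_force: [0.8, -0.9, 0.3]
width: 0.0276
```

```bash
python3 -c "
from h import *
st()
cv2.imwrite('pics/s7.png',cv2.resize(r.camera('side')[60:220,200:400],None,fx=3.6,fy=3.6,interpolation=cv2.INTER_CUBIC))
cv2.imwrite('pics/w7.png',r.camera('wrist'))
st()"
```

```text
t7.00 u0.2072 lat0.0005 z0.1265 th2.028 rad0.1410 w0.0276 F [ 0.8 -0.9  0.3] Fu 0.1 tz [ 0.006  0.01  -1.   ] yaw37.1
t7.10 u0.2070 lat0.0004 z0.1263 th2.027 rad0.1407 w0.0277 F [-0.9  0.3 -0.6] Fu -0.6 tz [ 0.006  0.01  -1.   ] yaw37.1
```

View pics/s7.png

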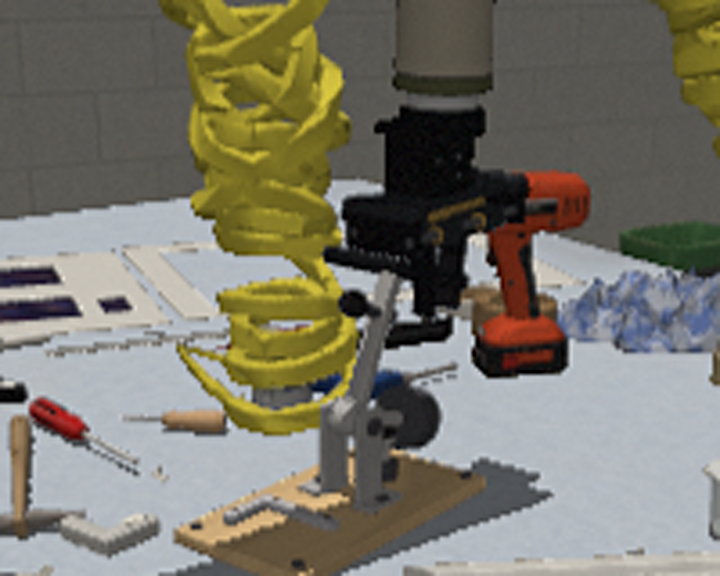

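View pics/w7.png

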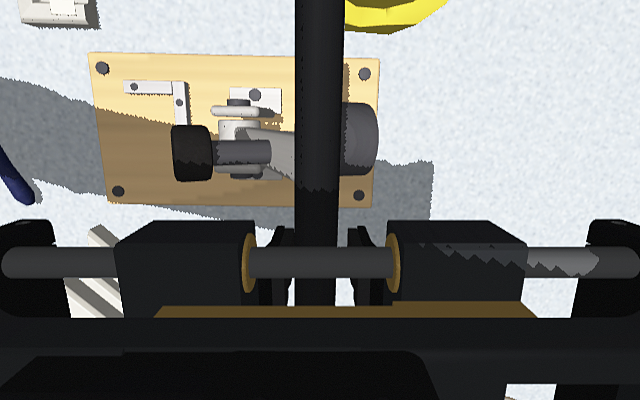

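Request:
{"name": "send_rows", "arguments": {
  "commands": [
    [0,0,0,0,0,0,-0.3],
    [0,0,0.05,0,0,0,-0.3],
    [0,0,0.3,0,0,0,-0.3],
    [0,0,0.6,0,0,0,-0.3],
    [0,0,0.8,0,0,0,-0.3],
    [0,0,0.8,0,0,0,-0.3],
    [-0.2,-0.3,0.4,0,0,0,-0.3]
  ]
}}

```text
time: 7.68
ee_pos: [0.5744, 0.2812, 0.2797]
eef_rot: [0.444, 0.896, 0.003, -0.001]
ft_force: [0.4, 0.1, 0.3]
width: 0.0557
```

```bash
python3 -c "
from h import *
st()
cv2.imwrite('pics/s8.png',cv2.resize(r.camera('side')[60:220,200:400],None,fx=3.6,fy=3.6,interpolation=cv2.INTER_CUBIC))
"
```

```text
t7.68 u0.1947 lat-0.0018 z0.2173 th1.796 rad0.2229 w0.0557 F [0.4 0.1 0.3] Fu 0.3 tz [ 0.     0.007 -1.   ] yaw37.2
```

View pics/s8.png

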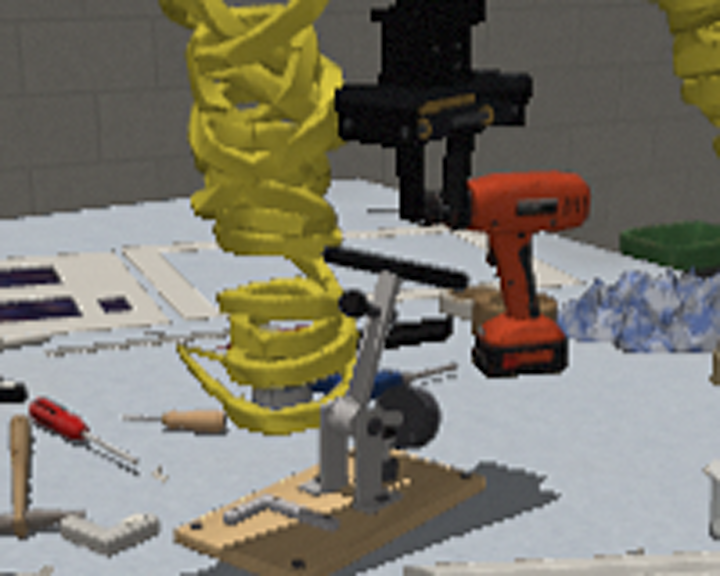

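Request:
{"name": "send_rows", "arguments": {
  "commands": [
    [0,-0.9,0.0,0,0,-0.6,-1],
    [-0.2,-1,0,0,0,-0.6,-1],
    [-0.2,-1,0,0,0,-0.6,-1],
    [-0.2,-1,0,0,0,-0.6,-1],
    [-0.2,-1,0,0,0,-0.6,-1],
    [-0.25,-1,0,0,0,-0.6,-1],
    [-0.25,-1,-0.3,0,0,-0.6,-1],
    [-0.25,-1,-0.4,0,0,-0.6,-1],
    [-0.25,-1,-0.4,0,0,-0.6,-1],
    [-0.25,-1,-0.4,0,0,-0.6,-1]
  ]
}}

```text
time: 8.57
ee_pos: [0.51, -0.0238, 0.2441]
eef_rot: [0.667, 0.745, 0.011, 0.004]
ft_force: [1.4, -0.7, -0.5]
width: 0.0868
```

```bash
python3 -c "
from h import *
st()"
```

```text
t8.57 u-0.0372 lat-0.2102 z0.1817 th0.784 rad0.2573 w0.0868 F [ 1.4 -0.7 -0.5] Fu 0.7 tz [ 0.02   0.012 -1.   ] yaw6.3
```

Request:
{"name": "send_rows", "arguments": {
  "commands": [
    [-0.2,-0.6,-0.5,-0.14,0.23,-0.75,-1],
    [-0.25,-0.7,-0.6,0,0,-0.75,-1],
    [-0.25,-0.7,-0.6,0,0,-0.6,-1],
    [-0.25,-0.5,-0.6,0,0,0,-1],
    [-0.05,-0.1,-0.6,0,0,0,-1],
    [0,0,-0.4,0,0,0,-1],
    [0,0,-0.03,0,0,0,-1]
  ]
}}

```text
time: 9.15
ee_pos: [0.4747, -0.1153, 0.1424]
eef_rot: [0.742, 0.67, 0.002, 0.001]
ft_force: [0.0, 0.7, -0.5]
width: 0.0868
```

```bash
python3 -c "
from h import *
st();print(r.read_state()['ee_pos'])
cv2.imwrite('pics/w9.png',r.camera('wrist'))
cv2.imwrite('pics/s9.png',cv2.resize(r.camera('side')[160:320,250:450],None,fx=3.6,fy=3.6,interpolation=cv2.INTER_CUBIC))
st();print(r.read_state()['ee_pos'])
"
```

```text
t9.15 u-0.1197 lat-0.2633 z0.0800 th0.294 rad0.2765 w0.0868 F [ 0.   0.7 -0.5] Fu 0.4 tz [ 0.004  0.001 -1.   ] yaw-5.8
[ 0.47468572 -0.11528091  0.14241823]
t9.25 u-0.1184 lat-0.2637 z0.0818 th0.301 rad0.2758 w0.0871 F [ 0.  -0.3  0.2] Fu -0.2 tz [ 0.006  0.001 -1.   ] yaw-5.8
[ 0.47591939 -0.11489548  0.14420022]
```

View pics/s9.png

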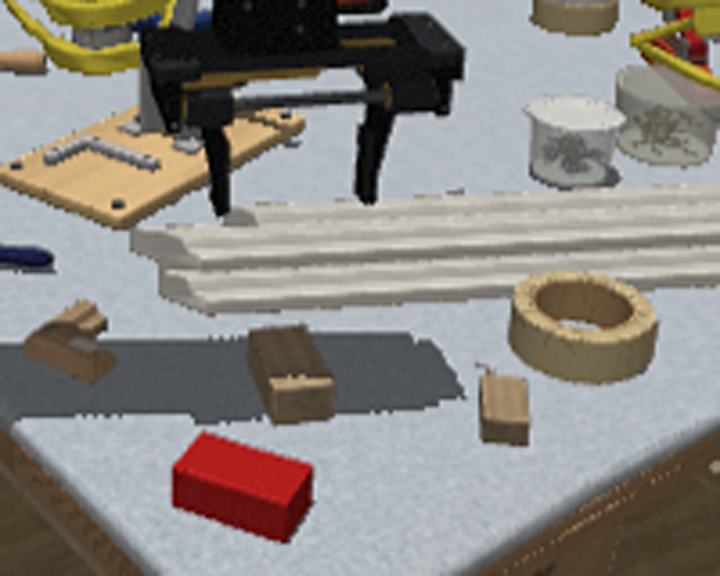

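View pics/w9.png

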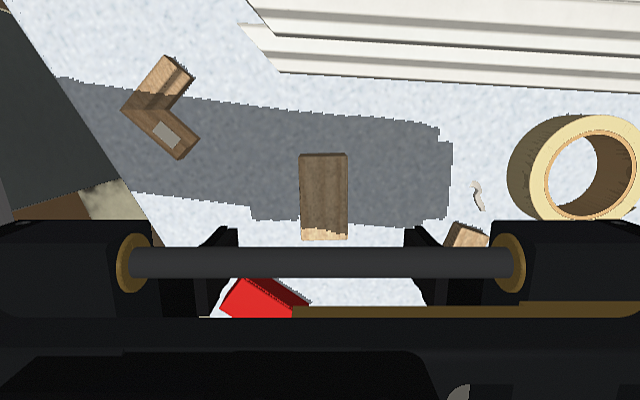

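```bash
python3 -c "
from h import *
pose=(np.array([.4747,-.1153,.1424]),r.read_state()['eef_rot'])
q=[wray(u,v,.03,pose=pose) for u,v in [(300,155),(347,155),(347,226),(302,230)]]
for p in q: print(p.round(4))
print(sum(q)/4)"
```

```text
[ 0.4618 -0.0781  0.03  ]
[ 0.5006 -0.0821  0.03  ]
[ 0.4956 -0.144   0.03  ]
[ 0.4559 -0.1436  0.03  ]
[ 0.47846244 -0.11195534  0.03      ]
```

Request:
{"name": "send_rows", "arguments": {
  "commands": [
    [0.04,-0.05,-0.7,0,0.05,0.1,-1],
    [0,-0.05,-0.8,0,0,0,-1],
    [0,0,-0.8,0,0,0,-1],
    [0,0,-0.8,0,0,0,-1],
    [0,0,-0.5,0,0,0,-1],
    [0,0,-0.2,0,0,0,-1]
  ]
}}

```text
time: 9.75
ee_pos: [0.4857, -0.1152, 0.0354]
eef_rot: [0.737, 0.676, 0.008, 0.005]
ft_force: [0.3, 0.4, 0.1]
width: 0.0869
```

```bash
python3 -c "
from h import *
st();print(r.read_state()['ee_pos'])"
```

```text
t9.75 u-0.1107 lat-0.2697 z-0.0270 th-0.105 rad0.2571 w0.0869 F [0.3 0.4 0.1] Fu 0.4 tz [ 0.019  0.003 -1.   ] yaw-4.9
[ 0.48574672 -0.11521064  0.03541648]
```

Request:
{"name": "send_rows", "arguments": {
  "commands": [
    [-0.25,-0.08,-0.35,-0.03,0.22,0,-1],
    [-0.06,0,-0.25,0,0.05,0,-1],
    [-0.03,0,-0.1,0,0,0,-1]
  ]
}}

```text
time: 10.0
ee_pos: [0.477, -0.1168, 0.015]
eef_rot: [0.736, 0.677, -0.001, -0.002]
ft_force: [0.1, 0.5, -0.7]
width: 0.0869
```

```bash
python3 -c "
from h import *
st();print(r.read_state()['ee_pos'])"
```

```text
t10.00 u-0.1187 lat-0.2658 z-0.0474 th-0.178 rad0.2679 w0.0869 F [ 0.1  0.5 -0.7] Fu 0.4 tz [-0.005  0.001 -1.   ] yaw-4.8
[ 0.47698862 -0.11678506  0.01496411]
```

Request:
{"name": "send_rows", "arguments": {
  "commands": [
    [0,0,-0.03,0,0,0,1],
    [0,0,-0.02,0,0,0,1],
    [0,0,-0.02,0,0,0,1],
    [0,0,-0.02,0,0,0,1],
    [0,0,-0.02,0,0,0,1],
    [0,0,-0.02,0,0,0,1],
    [0,0,-0.02,0,0,0,1],
    [0,0,-0.02,0,0,0,1],
    [0,0,-0.02,0,0,0,1]
  ],
  "grip_force": 20
}}

```text
time: 10.75
ee_pos: [0.4791, -0.1167, 0.012]
eef_rot: [0.736, 0.677, 0.001, -0.001]
ft_force: [-8.0, 2.1, 20.6]
width: 0.0418
```

```bash
python3 -c "
from h import *
st();print(r.read_state()['ee_pos'])"
```

```text
t10.75 u-0.1169 lat-0.2670 z-0.0504 th-0.190 rad0.2667 w0.0418 F [-8.   2.1 20.6] Fu -5.2 tz [-0.     0.002 -1.   ] yaw-4.7
[ 0.4790853  -0.11669403  0.01201648]
```

Request:
{"name": "send_rows", "arguments": {
  "commands": [
    [0,0,0.1,0,0,0,1],
    [0,0,0.3,0,0,0,1],
    [0,0,0.6,0,0,0,1],
    [0,0,0.8,0,0,0,1],
    [0,0.3,0.8,0,0,0.3,1],
    [0,0.5,0.8,0,0,0.6,1],
    [0,0.5,0.4,0,0,0.6,1]
  ]
}}

```text
time: 11.33
ee_pos: [0.475, -0.0809, 0.13]
eef_rot: [0.692, 0.722, -0.003, -0.002]
ft_force: [1.2, 0.3, -0.2]
width: 0.0421
```

```bash
python3 -c "
from h import *
st();print(r.read_state()['ee_pos'])
cv2.imwrite('pics/s10.png',cv2.resize(r.camera('side')[100:300,230:450],None,fx=3.4,fy=3,interpolation=cv2.INTER_CUBIC))"
```

```text
t11.33 u-0.0992 lat-0.2357 z0.0676 th0.270 rad0.2534 w0.0421 F [ 1.2  0.3 -0.2] Fu 1.1 tz [-0.007 -0.003 -1.   ] yaw2.5
[ 0.47496086 -0.08094875  0.12999844]
```

View pics/s10.png

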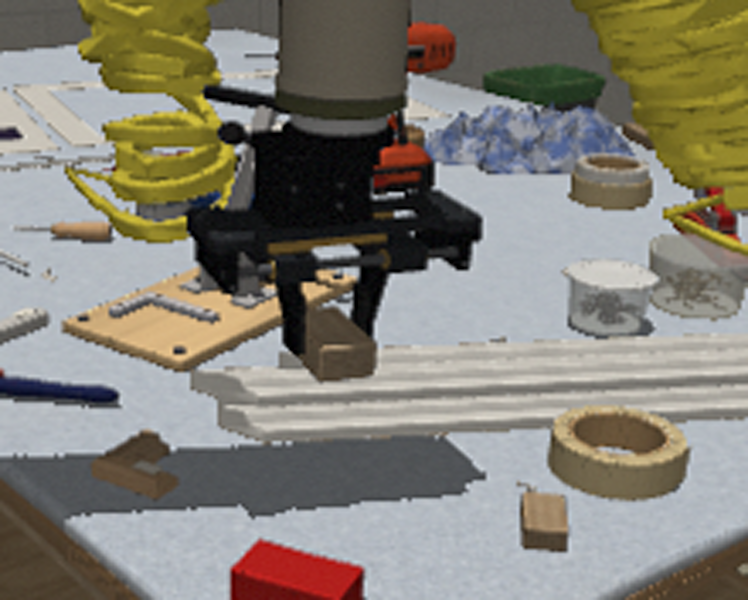

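Request:
{"name": "send_rows", "arguments": {
  "commands": [
    [-0.15,0.8,0,0,0,0.6,1],
    [-0.22,0.95,0,0,0,0.67,1],
    [-0.22,0.95,0,0,0,0.67,1],
    [-0.22,0.95,0,0,0,0.67,1],
    [-0.22,0.95,0,0,0,0.67,1],
    [-0.22,0.95,0,0,0,0.67,1],
    [-0.22,0.95,0,0,0,0.67,1],
    [-0.22,0.95,0,0,0,0.67,1],
    [-0.2,0.9,0,0,0,0.6,1],
    [-0.1,0.5,0,0,0,0.3,1]
  ]
}}

```text
time: 12.22
ee_pos: [0.413, 0.193, 0.1346]
eef_rot: [0.466, 0.885, 0.001, 0.001]
ft_force: [-0.0, -0.4, -0.5]
width: 0.042
```

```bash
python3 -c "
from h import *
st();s=r.read_state();print(s['ee_pos'],tojig(s['ee_pos']),s['joint_positions'].round(2))
cv2.imwrite('pics/w11.png',r.camera('wrist'));print(tojig(r.read_state()['ee_pos']))"
```

```text
t12.22 u0.0123 lat0.0221 z0.0722 th0.498 rad0.1511 w0.0420 F [-0.  -0.4 -0.5] Fu -0.2 tz [ 0.003 -0.    -1.   ] yaw34.4
[0.41297661 0.19295926 0.13461983] [-0.06624956 -0.02473528] [-0.87  0.02  0.34  2.02 -0.01  1.1   0.07]
[-0.06538153 -0.0228712 ]
```

View pics/w11.png

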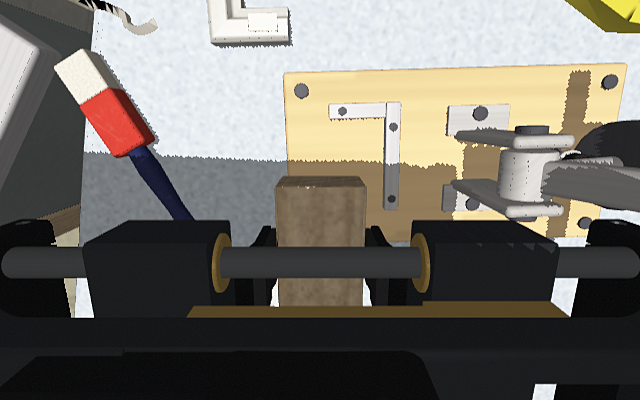

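```bash
python3 -c "
from h import *
s=r.read_state();print(s['ee_pos'])
for n,u,v,z in [('far face top',387,140,.025),('far face low end',384,205,.025),('side face',350,118,.025),('side end',330,118,.025),('plate L near',285,73,.015),('plate L far',627,64,.015),('plate R far',590,236,.015)]:
  p=wray(u,v,z);print(n,p.round(4),tojig(p).round(4))
"
```

```text
[0.41257858 0.19497666 0.13459122]
far face top [0.43   0.2654 0.025 ] [-0.0098  0.0237]
far face low end [0.4612 0.2204 0.025 ] [-0.0111 -0.0311]
side face [0.3951 0.2623 0.025 ] [-0.0398  0.0418]
side end [0.3819 0.2532 0.025 ] [-0.0558  0.0423]
plate L near [0.3322 0.2616 0.015 ] [-0.091   0.0783]
plate L far [0.5536 0.4228 0.015 ] [0.1828 0.078 ]
plate R far [0.636  0.3024 0.015 ] [ 0.1784 -0.0679]
```

Request:
{"name": "send_rows", "arguments": {
  "commands": [
    [-0.04,0.28,-0.3,0,0,0.3,1],
    [-0.04,0.2,-0.6,0,0,0.05,1],
    [-0.05,0,-0.7,0,0.05,0,1],
    [-0.05,0,-0.5,0,0.05,0,1],
    [0,0,-0.2,0,0,0,1]
  ]
}}

```text
time: 12.68
ee_pos: [0.4087, 0.2096, 0.0625]
eef_rot: [0.451, 0.893, -0.0, -0.002]
ft_force: [-0.6, -0.4, -0.5]
width: 0.0422
```

```bash
python3 -c "
from h import *
st();s=r.read_state();print(s['ee_pos'],tojig(s['ee_pos']))"
```

```text
t12.68 u0.0186 lat0.0381 z0.0001 th0.001 rad0.1264 w0.0422 F [-0.6 -0.4 -0.5] Fu -0.7 tz [-0.003  0.001 -1.   ] yaw36.4
[0.40867245 0.20964287 0.06251234] [-0.05988878 -0.00872251]
```

Request:
{"name": "send_rows", "arguments": {
  "commands": [
    [0,0,-0.4,0,0,0,1],
    [0,0,-0.4,0,0,0,1],
    [0,0,-0.15,0,0,0,1],
    [0,0,-0.08,0,0,0,1]
  ]
}}

```text
time: 13.02
ee_pos: [0.4092, 0.2064, 0.0283]
eef_rot: [0.452, 0.892, -0.002, -0.001]
ft_force: [-0.0, 0.1, 0.1]
width: 0.0418
```

```bash
python3 -c "
from h import *
st();s=r.read_state();print(s['ee_pos'],tojig(s['ee_pos']))"
```

```text
t13.02 u0.0171 lat0.0352 z-0.0341 th-0.260 rad0.1324 w0.0418 F [-0.   0.1  0.1] Fu 0.0 tz [-0.004 -0.002 -1.   ] yaw36.2
[0.40918672 0.20637744 0.02833414] [-0.06139881 -0.01166315]
```

Request:
{"name": "send_rows", "arguments": {
  "commands": [
    [0,0,-0.06,0,0,0,1],
    [0,0,-0.05,0,0,0,1]
  ]
}}

```text
time: 13.18
ee_pos: [0.4092, 0.2059, 0.0266]
eef_rot: [0.453, 0.892, -0.002, -0.002]
ft_force: [-11.6, -5.0, 31.0]
width: 0.0419
```

```bash
python3 -c "
from h import *
st();s=r.read_state();print(s['ee_pos'],tojig(s['ee_pos']))"
```

```text
t13.18 u0.0169 lat0.0348 z-0.0358 th-0.273 rad0.1331 w0.0419 F [-11.6  -5.   31. ] Fu -12.4 tz [-0.006 -0.002 -1.   ] yaw36.1
[0.40921288 0.20593589 0.02655184] [-0.06163803 -0.01203519]
```

Request:
{"name": "send_rows", "arguments": {
  "commands": [
    [0,0,0.01,0,0,0,1],
    [0,0,0,0,0,0,-0.4],
    [0,0,0,0,0,0,-0.4],
    [0,0,0,0,0,0,-0.4],
    [0,0,0,0,0,0,-0.4],
    [0,0,0.2,0,0,0,-0.4],
    [0,0,0.6,0,0,0,-0.4],
    [0,0,0.8,0,0,0,-0.4],
    [-0.2,-0.3,0.8,0,0,0,-0.4],
    [-0.2,-0.3,0.4,0,0,0,-0.4]
  ]
}}

```text
time: 14.02
ee_pos: [0.3978, 0.1875, 0.1156]
eef_rot: [0.453, 0.891, -0.003, -0.002]
ft_force: [0.3, -0.6, 1.2]
width: 0.0607
```

```bash
python3 -c "
from h import *
st();s=r.read_state();print(s['ee_pos'],tojig(s['ee_pos']),s['joint_positions'].round(2))
cv2.imwrite('pics/w12.png',r.camera('wrist'));print(r.read_state()['ee_pos'])"
```

```text
t14.02 u-0.0032 lat0.0266 z0.0532 th0.344 rad0.1575 w0.0607 F [ 0.3 -0.6  1.2] Fu -0.1 tz [-0.006 -0.004 -1.   ] yaw36.1
[0.39780607 0.18749995 0.11556347] [-0.08172138 -0.02019963] [-0.88  0.01  0.34  2.07 -0.    1.07  0.09]
[0.39778372 0.18637502 0.11690741]
```

View pics/w12.png

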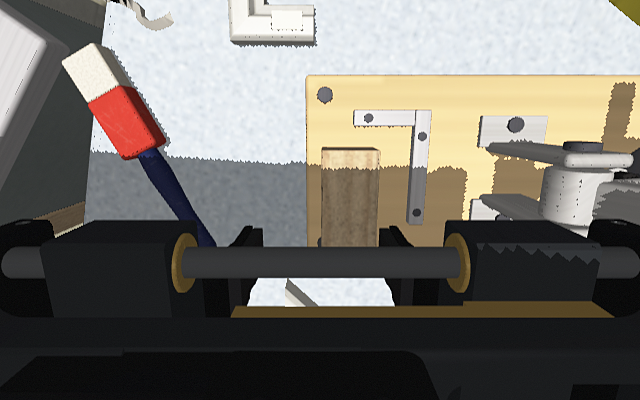

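Request:
{"name": "send_rows", "arguments": {
  "commands": [
    [0.4,-0.28,0,0,0,0,1],
    [0.5,-0.35,0,0,0,0,1],
    [0.5,-0.35,0,0,0,0,1],
    [0.2,-0.14,-0.1,-0.03,-0.05,0,1],
    [0,0,-0.3,0,0,0,1],
    [0,0,-0.6,0,0,0,1],
    [0,0,-0.6,0,0,0,1],
    [0,0,-0.3,0,0,0,1],
    [0,0,-0.1,0,0,0,1]
  ]
}}

```text
time: 14.82
ee_pos: [0.4459, 0.1539, 0.0561]
eef_rot: [0.453, 0.891, 0.001, 0.002]
ft_force: [-0.8, 0.3, 0.8]
width: 0.0088
```

```bash
python3 -c "
from h import *
st();s=r.read_state();print(s['ee_pos'],tojig(s['ee_pos']))
cv2.imwrite('pics/w13.png',r.camera('wrist'));s=r.read_state();print(s['ee_pos'],tojig(s['ee_pos']),s['width'])"
```

```text
t14.82 u0.0158 lat-0.0289 z-0.0063 th-0.049 rad0.1294 w0.0088 F [-0.8  0.3  0.8] Fu -0.5 tz [ 0.004 -0.001 -1.   ] yaw36.1
[0.44590833 0.15386138 0.05608918] [-0.06270473 -0.07573113]
[0.44556642 0.15381027 0.05593771] [-0.06301103 -0.07557082] 0.0054045542955959425
```

View pics/w13.png

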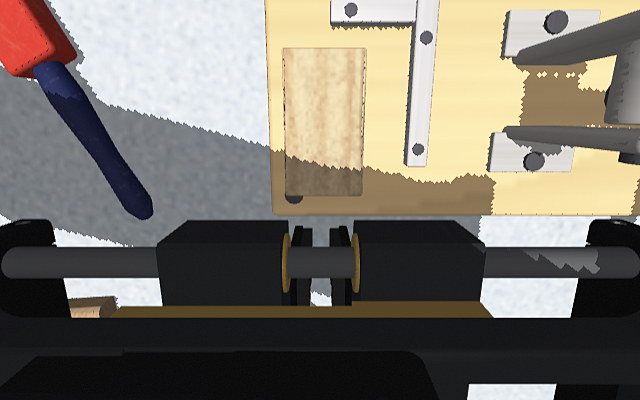

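```bash
python3 -c "
from h import *
for n,u,v,z in [('blk -y,-x',286,196,.045),('blk -y,+x',363,195,.045),('blk +y,-x',284,49,.045),('blk +y +x',365,48,.045),('far face',410,100,.025),('far face low',406,165,.025),('side face',340,23,.025),('side face r',405,25,.025)]:
  p=wray(u,v,z);print(n,p.round(4),tojig(p).round(4))
"
```

```text
blk -y,-x [0.4161 0.163  0.045 ] [-0.0814 -0.0508]
blk -y,+x [0.4492 0.1878 0.045 ] [-0.04   -0.0502]
blk +y,-x [0.3736 0.2226 0.045 ] [-0.0806  0.0224]
blk +y +x [0.405  0.2461 0.045 ] [-0.0414  0.0229]
far face [0.4418 0.2443 0.025 ] [-0.0127 -0.0003]
far face low [0.4634 0.2148 0.025 ] [-0.0126 -0.0369]
side face [0.3865 0.2525 0.025 ] [-0.0525  0.0389]
side face r [0.415  0.2721 0.025 ] [-0.0179  0.038 ]
```

Request:
{"name": "send_rows", "arguments": {
  "commands": [
    [0,0,-0.4,0,0,0,1],
    [0,0,-0.4,0,0,0,1],
    [0,0,-0.15,0,0,0,1],
    [-0.05,0.06,-0.06,0,0,0,1]
  ]
}}

```text
time: 15.2
ee_pos: [0.4441, 0.1572, 0.0262]
eef_rot: [0.452, 0.892, 0.001, 0.002]
ft_force: [0.3, -1.3, -0.5]
width: 0.0003
```

```bash
cat >> h.py <<'E'
def pj():
    s=r.read_state();j=tojig(s["ee_pos"]);F=s["ft_force"];f=RJ.T@F[:2];q=Ro.from_quat(s["eef_rot"]).as_matrix()
    print("t%.2f jig x%.4f y%.4f z%.4f Fx%.1f Fy%.1f Fz%.1f w%.4f yaw%.1f"%(s["time"],j[0],j[1],s["ee_pos"][2],f[0],f[1],F[2],s["width"],np.degrees(np.arctan2(q[1,1],q[0,1]))),q[:,2].round(3))
E
python3 -c "
from h import *
pj()"
```

```text
t15.20 jig x-0.0622 y-0.0720 z0.0262 Fx-0.5 Fy-1.2 Fz-0.5 w0.0003 yaw36.2 [ 0.004  0.    -1.   ]
```

Request:
{"name": "send_rows", "arguments": {
  "commands": [
    [-0.08,0.11,-0.06,0,0,0,1],
    [-0.08,0.11,-0.03,0,0,0,1],
    [-0.08,0.11,0,0,0,0,1],
    [-0.06,0.08,0,0,0,0,1]
  ]
}}

```text
time: 15.53
ee_pos: [0.4347, 0.1715, 0.0248]
eef_rot: [0.452, 0.892, 0.002, 0.002]
ft_force: [0.8, 1.1, -0.5]
width: 0.0005
```

```bash
python3 -c "
from h import *
pj()"
```

```text
t15.53 jig x-0.0614 y-0.0549 z0.0248 Fx1.3 Fy0.4 Fz-0.5 w0.0005 yaw36.2 [ 0.006  0.001 -1.   ]
```

Request:
{"name": "send_rows", "arguments": {
  "commands": [
    [-0.03,0.04,0,0,0,0,1],
    [-0.03,0.04,0,0,0,0,1]
  ]
}}

```text
time: 15.7
ee_pos: [0.4327, 0.175, 0.0255]
eef_rot: [0.452, 0.892, 0.002, 0.002]
ft_force: [0.7, -1.2, -0.3]
width: 0.0002
```

```bash
python3 -c "
from h import *
pj()"
```

```text
t15.70 jig x-0.0609 y-0.0508 z0.0255 Fx-0.1 Fy-1.4 Fz-0.3 w0.0002 yaw36.3 [ 0.006  0.002 -1.   ]
```

Request:
{"name": "send_rows", "arguments": {
  "commands": [
    [-0.03,0.04,0,0,0,0,1],
    [-0.02,0.03,0,0,0,0,1]
  ]
}}

```text
time: 15.87
ee_pos: [0.4311, 0.1776, 0.0259]
eef_rot: [0.452, 0.892, 0.003, 0.003]
ft_force: [-0.6, -0.6, -0.1]
width: 0.0004
```

```bash
python3 -c "
from h import *
pj()
cv2.imwrite('pics/w14.png',r.camera('wrist'));pj()"
```

```text
t15.87 jig x-0.0606 y-0.0478 z0.0259 Fx-0.9 Fy-0.2 Fz-0.1 w0.0004 yaw36.3 [ 0.007  0.002 -1.   ]
t15.92 jig x-0.0606 y-0.0477 z0.0259 Fx0.6 Fy-0.1 Fz0.2 w0.0007 yaw36.3 [ 0.007  0.002 -1.   ]
```

View pics/w14.png

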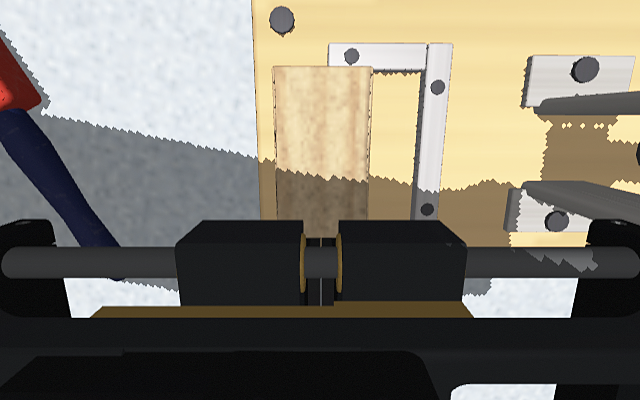

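Request:
{"name": "send_rows", "arguments": {
  "commands": [
    [-0.015,0.02,-0.01,0,0,0,1],
    [-0.015,0.02,-0.01,0,0,0,1]
  ]
}}

```text
time: 16.08
ee_pos: [0.4307, 0.1785, 0.0255]
eef_rot: [0.452, 0.892, 0.003, 0.003]
ft_force: [1.0, -3.3, 2.6]
width: 0.0006
```

```bash
python3 -c "
from h import *
pj()"
```

```text
t16.08 jig x-0.0604 y-0.0468 z0.0255 Fx-1.2 Fy-3.3 Fz2.6 w0.0006 yaw36.2 [ 0.008  0.002 -1.   ]
```

Request:
{"name": "send_rows", "arguments": {
  "commands": [
    [-0.015,0.02,-0.01,0,0,0,1]
  ]
}}

```text
time: 16.17
ee_pos: [0.4308, 0.1786, 0.0254]
eef_rot: [0.452, 0.892, 0.003, 0.003]
ft_force: [1.4, -4.8, 3.9]
width: 0.0004
```

```bash
python3 -c "
from h import *
pj()"
```

```text
t16.17 jig x-0.0604 y-0.0468 z0.0254 Fx-1.7 Fy-4.7 Fz3.9 w0.0004 yaw36.2 [ 0.008  0.002 -1.   ]
```

Request:
{"name": "send_rows", "arguments": {
  "commands": [
    [-0.015,0.02,-0.01,0,0,0,1]
  ]
}}

```text
time: 16.25
ee_pos: [0.4308, 0.1786, 0.0253]
eef_rot: [0.453, 0.892, 0.003, 0.004]
ft_force: [2.1, -4.6, 3.2]
width: 0.0006
```

```bash
python3 -c "
from h import *
pj()"
```

```text
t16.25 jig x-0.0603 y-0.0469 z0.0253 Fx-1.0 Fy-5.0 Fz3.2 w0.0006 yaw36.2 [ 0.009  0.001 -1.   ]
```

Request:
{"name": "send_rows", "arguments": {
  "commands": [
    [0.12,-0.16,0,0,0,0,1],
    [0.12,-0.16,0.2,0,0,0,1],
    [0,0,0.7,0,0,0,1],
    [0,0,0.7,0,0,0,1],
    [-0.6,0.12,0.1,0,0.08,0,1],
    [-0.7,0.13,0,0,0,0,1],
    [-0.7,0.13,0,0,0,0,1],
    [-0.5,0.12,0,0,0,0,1],
    [-0.1,0.02,0,0,0,0,1]
  ]
}}

```text
time: 17.0
ee_pos: [0.359, 0.1823, 0.0803]
eef_rot: [0.454, 0.891, 0.001, -0.001]
ft_force: [-0.6, 0.1, 1.1]
width: 0.0005
```

```bash
python3 -c "
from h import *
pj();print(r.read_state()['joint_positions'].round(2))
cv2.imwrite('pics/w15.png',r.camera('wrist'));pj()"
```

```text
t17.00 jig x-0.1161 y-0.0015 z0.0803 Fx-0.4 Fy0.5 Fz1.1 w0.0005 yaw35.9 [ 0.     0.003 -1.   ]
[-0.91 -0.03  0.33  2.19  0.01  0.98  0.04]
t17.05 jig x-0.1157 y-0.0019 z0.0804 Fx0.8 Fy-0.1 Fz-0.0 w0.0004 yaw36.0 [ 0.     0.003 -1.   ]
```

View pics/w15.png

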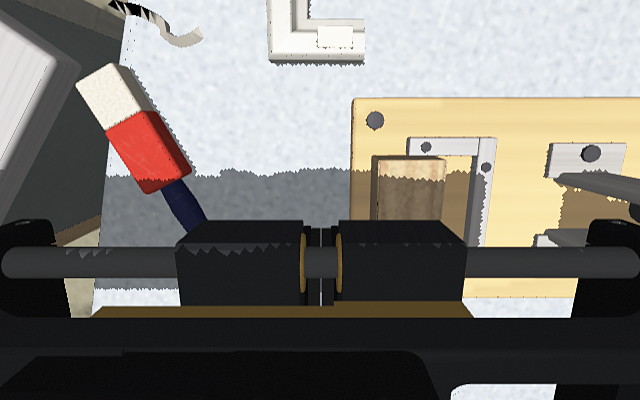

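Request:
{"name": "send_rows", "arguments": {
  "commands": [
    [0,0,-0.4,0,0,0,1],
    [0,0,-0.6,0,0,0,1],
    [0,0,-0.5,0,0,0,1],
    [0,0,-0.2,0,0,0,1],
    [0.05,0.05,-0.03,0,0,0,1]
  ]
}}

```text
time: 17.47
ee_pos: [0.3659, 0.1837, 0.029]
eef_rot: [0.455, 0.891, 0.004, 0.001]
ft_force: [-0.2, -0.1, 0.4]
width: 0.0007
```

```bash
python3 -c "
from h import *
pj()"
```

```text
t17.47 jig x-0.1097 y-0.0045 z0.0290 Fx-0.2 Fy0.1 Fz0.4 w0.0007 yaw35.9 [ 0.005  0.007 -1.   ]
```

Request:
{"name": "send_rows", "arguments": {
  "commands": [
    [0.08,0.12,-0.05,0,0,0,1],
    [0.08,0.12,-0.05,0,0,0,1],
    [0.09,0.09,-0.03,0,0,0,1],
    [0.08,0.06,-0.01,0,0,0,1]
  ]
}}

```text
time: 17.8
ee_pos: [0.3788, 0.1967, 0.026]
eef_rot: [0.455, 0.89, 0.005, 0.001]
ft_force: [-0.8, -0.2, -0.0]
width: 0.0003
```

```bash
python3 -c "
from h import *
pj()"
```

```text
t17.80 jig x-0.0916 y-0.0016 z0.0260 Fx-0.8 Fy0.3 Fz-0.0 w0.0003 yaw35.8 [ 0.006  0.007 -1.   ]
```

Request:
{"name": "send_rows", "arguments": {
  "commands": [
    [0.08,0.065,-0.01,0,0,0,1],
    [0.08,0.065,-0.01,0,0,0,1],
    [0.08,0.065,-0.01,0,0,0,1],
    [0.06,0.05,-0.01,0,0,0,1]
  ]
}}

```text
time: 18.13
ee_pos: [0.3892, 0.205, 0.0255]
eef_rot: [0.455, 0.89, 0.005, 0.001]
ft_force: [-0.2, -0.7, 1.3]
width: 0.0002
```

```bash
python3 -c "
from h import *
pj()"
```

```text
t18.13 jig x-0.0783 y-0.0010 z0.0255 Fx-0.6 Fy-0.4 Fz1.3 w0.0002 yaw35.8 [ 0.006  0.007 -1.   ]
```

Request:
{"name": "send_rows", "arguments": {
  "commands": [
    [0.04,0.035,-0.01,0,0,0,1],
    [0.04,0.035,-0.01,0,0,0,1]
  ]
}}

```text
time: 18.3
ee_pos: [0.3919, 0.2073, 0.0249]
eef_rot: [0.455, 0.89, 0.005, 0.001]
ft_force: [-0.9, -1.3, 0.9]
width: 0.0005
```

```bash
python3 -c "
from h import *
pj()
cv2.imwrite('pics/w16.png',r.camera('wrist'));pj()"
```

```text
t18.30 jig x-0.0748 y-0.0007 z0.0249 Fx-1.5 Fy-0.6 Fz0.9 w0.0005 yaw35.8 [ 0.006  0.007 -1.   ]
t18.35 jig x-0.0745 y-0.0007 z0.0249 Fx0.3 Fy-0.5 Fz0.2 w0.0005 yaw35.8 [ 0.006  0.007 -1.   ]
```

View pics/w16.png

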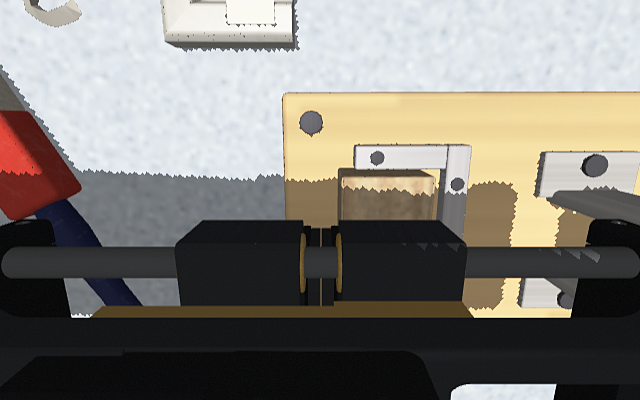

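Request:
{"name": "send_rows", "arguments": {
  "commands": [
    [0.03,0.025,-0.005,0,0,0,1],
    [0.02,0.018,-0.005,0,0,0,1]
  ]
}}

```text
time: 18.52
ee_pos: [0.3936, 0.2087, 0.0245]
eef_rot: [0.455, 0.89, 0.005, 0.001]
ft_force: [-1.5, -0.9, 2.3]
width: 0.0004
```

```bash
python3 -c "
from h import *
pj()"
```

```text
t18.52 jig x-0.0726 y-0.0006 z0.0245 Fx-1.8 Fy0.2 Fz2.3 w0.0004 yaw35.8 [ 0.006  0.007 -1.   ]
```

Request:
{"name": "send_rows", "arguments": {
  "commands": [
    [0.02,0.018,-0.005,0,0,0,1],
    [0.02,0.018,-0.005,0,0,0,1]
  ]
}}

```text
time: 18.68
ee_pos: [0.3946, 0.2096, 0.0242]
eef_rot: [0.455, 0.89, 0.004, 0.001]
ft_force: [-1.6, -1.6, 2.7]
width: 0.0003
```

```bash
python3 -c "
from h import *
pj()"
```

```text
t18.68 jig x-0.0713 y-0.0005 z0.0242 Fx-2.3 Fy-0.3 Fz2.7 w0.0003 yaw35.8 [ 0.005  0.007 -1.   ]
```

Request:
{"name": "send_rows", "arguments": {
  "commands": [
    [0.02,0.018,-0.005,0,0,0,1]
  ]
}}

```text
time: 18.77
ee_pos: [0.3951, 0.21, 0.0241]
eef_rot: [0.455, 0.89, 0.004, 0.001]
ft_force: [-2.4, -3.2, 3.3]
width: 0.0003
```

```bash
python3 -c "
from h import *
pj()"
```

```text
t18.77 jig x-0.0706 y-0.0004 z0.0241 Fx-3.9 Fy-1.2 Fz3.3 w0.0003 yaw35.8 [ 0.005  0.007 -1.   ]
```

Still advancing, with the force slowly rising.

Request:
{"name": "send_rows", "arguments": {
  "commands": [
    [0.02,0.018,-0.005,0,0,0,1]
  ]
}}

```text
time: 18.85
ee_pos: [0.3956, 0.2104, 0.0239]
eef_rot: [0.455, 0.89, 0.004, 0.001]
ft_force: [-3.1, -1.6, 4.1]
width: 0.0004
```

```bash
python3 -c "
from h import *
pj()"
```

```text
t18.85 jig x-0.0700 y-0.0004 z0.0239 Fx-3.5 Fy0.5 Fz4.1 w0.0004 yaw35.8 [ 0.005  0.006 -1.   ]
```

Request:
{"name": "send_rows", "arguments": {
  "commands": [
    [0.02,0.018,0,0,0,0,1]
  ]
}}

```text
time: 18.93
ee_pos: [0.3961, 0.2108, 0.0239]
eef_rot: [0.455, 0.89, 0.004, 0.001]
ft_force: [-3.4, -3.5, 5.4]
width: 0.0004
```

```bash
python3 -c "
from h import *
pj()
cv2.imwrite('pics/w17.png',r.camera('wrist'))"
```

```text
t18.93 jig x-0.0694 y-0.0004 z0.0239 Fx-4.8 Fy-0.8 Fz5.4 w0.0004 yaw35.8 [ 0.004  0.006 -1.   ]
```

View pics/w17.png

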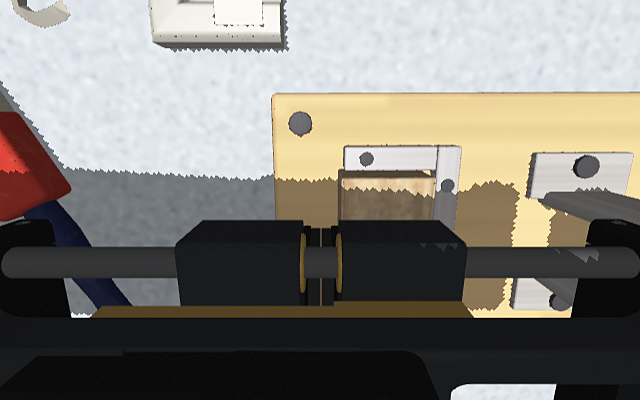

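Request:
{"name": "send_rows", "arguments": {
  "commands": [
    [-0.08,-0.06,0,0,0,0,1],
    [-0.08,-0.06,0,0,0,0,1],
    [-0.03,-0.02,-0.1,0,0,0,1],
    [0,0,-0.12,0,0,0,1]
  ]
}}

```text
time: 19.32
ee_pos: [0.3914, 0.2079, 0.0177]
eef_rot: [0.455, 0.89, 0.006, 0.002]
ft_force: [0.3, 0.1, 0.1]
width: 0.0005
```

```bash
python3 -c "
from h import *
pj()
a=r.camera('wrist');cv2.imwrite('pics/w18.png',cv2.resize(a[120:250,260:500],None,fx=3.3,fy=3.3,interpolation=cv2.INTER_CUBIC));pj()"
```

```text
t19.32 jig x-0.0749 y0.0000 z0.0177 Fx0.3 Fy-0.1 Fz0.1 w0.0005 yaw35.8 [ 0.008  0.009 -1.   ]
t19.37 jig x-0.0752 y0.0001 z0.0170 Fx-0.3 Fy0.3 Fz-1.1 w0.0004 yaw35.8 [ 0.007  0.008 -1.   ]
```

View pics/w18.png

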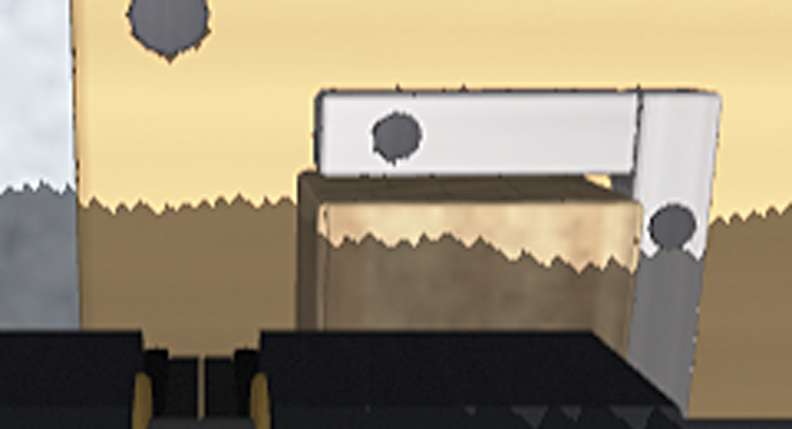

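Request:
{"name": "send_rows", "arguments": {
  "commands": [
    [0.06,0.045,0.01,0,0,0,1],
    [0.05,0.038,0.01,0,0,0,1],
    [0.03,0.022,0.01,0,0,0,1]
  ]
}}

```text
time: 19.62
ee_pos: [0.3952, 0.211, 0.0173]
eef_rot: [0.455, 0.89, 0.005, 0.001]
ft_force: [-0.0, -0.8, 0.5]
width: 0.0005
```

```bash
python3 -c "
from h import *
pj()"
```

```text
t19.62 jig x-0.0699 y0.0003 z0.0173 Fx-0.5 Fy-0.7 Fz0.5 w0.0005 yaw35.9 [ 0.007  0.008 -1.   ]
```

Request:
{"name": "send_rows", "arguments": {
  "commands": [
    [0.02,0.015,0.01,0,0,0,1],
    [0.02,0.015,0.01,0,0,0,1]
  ]
}}

```text
time: 19.78
ee_pos: [0.3967, 0.212, 0.0179]
eef_rot: [0.455, 0.89, 0.005, 0.001]
ft_force: [-0.3, -0.7, -0.4]
width: 0.0004
```

```bash
python3 -c "
from h import *
pj()"
```

```text
t19.78 jig x-0.0681 y0.0003 z0.0179 Fx-0.6 Fy-0.4 Fz-0.4 w0.0004 yaw35.9 [ 0.007  0.008 -1.   ]
```

Request:
{"name": "send_rows", "arguments": {
  "commands": [
    [0.02,0.015,0.01,0,0,0,1]
  ]
}}

```text
time: 19.87
ee_pos: [0.3974, 0.2125, 0.0182]
eef_rot: [0.455, 0.89, 0.005, 0.001]
ft_force: [-0.4, 0.1, 0.1]
width: 0.0006
```

```bash
python3 -c "
from h import *
pj()"
```

```text
t19.87 jig x-0.0673 y0.0003 z0.0182 Fx-0.3 Fy0.3 Fz0.1 w0.0006 yaw35.9 [ 0.006  0.007 -1.   ]
```

Request:
{"name": "send_rows", "arguments": {
  "commands": [
    [0.02,0.015,0.0,0,0,0,1],
    [0.02,0.015,0.0,0,0,0,1]
  ]
}}

```text
time: 20.03
ee_pos: [0.3987, 0.2135, 0.0183]
eef_rot: [0.455, 0.89, 0.005, 0.001]
ft_force: [0.4, -0.8, -0.0]
width: 0.0006
```

```bash
python3 -c "
from h import *
pj()"
```

```text
t20.03 jig x-0.0656 y0.0003 z0.0183 Fx-0.2 Fy-0.9 Fz-0.0 w0.0006 yaw35.9 [ 0.006  0.008 -1.   ]
```

Request:
{"name": "send_rows", "arguments": {
  "commands": [
    [0.02,0.015,0.0,0,0,0,1]
  ]
}}

```text
time: 20.12
ee_pos: [0.3994, 0.214, 0.0183]
eef_rot: [0.455, 0.89, 0.005, 0.001]
ft_force: [-0.2, -0.5, -0.0]
width: 0.0004
```

```bash
python3 -c "
from h import *
pj()"
```

```text
t20.12 jig x-0.0648 y0.0003 z0.0183 Fx-0.5 Fy-0.3 Fz-0.0 w0.0004 yaw35.9 [ 0.006  0.008 -1.   ]
```

Request:
{"name": "send_rows", "arguments": {
  "commands": [
    [0.02,0.015,0.0,0,0,0,1]
  ]
}}

```text
time: 20.2
ee_pos: [0.4, 0.2145, 0.0184]
eef_rot: [0.455, 0.89, 0.005, 0.001]
ft_force: [-0.1, -0.6, -0.6]
width: 0.0003
```

```bash
python3 -c "
from h import *
pj()
a=r.camera('wrist');cv2.imwrite('pics/w19.png',cv2.resize(a[120:250,260:500],None,fx=3.3,fy=3.3,interpolation=cv2.INTER_CUBIC));pj()"
```

```text
t20.20 jig x-0.0640 y0.0003 z0.0184 Fx-0.4 Fy-0.5 Fz-0.6 w0.0003 yaw35.9 [ 0.006  0.008 -1.   ]
t20.25 jig x-0.0639 y0.0003 z0.0183 Fx-0.9 Fy-0.5 Fz0.5 w0.0004 yaw35.9 [ 0.007  0.008 -1.   ]
```

View pics/w19.png

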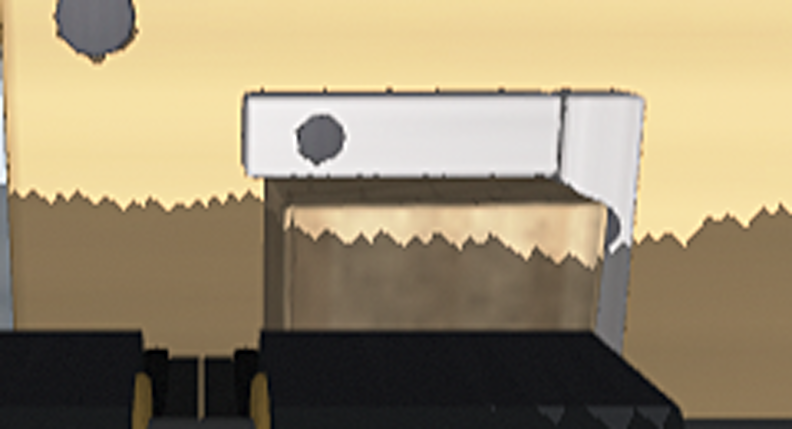

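Request:
{"name": "send_rows", "arguments": {
  "commands": [
    [0.015,0.011,0.0,0,0,0,1]
  ]
}}

```text
time: 20.33
ee_pos: [0.4005, 0.2148, 0.0183]
eef_rot: [0.455, 0.89, 0.005, 0.001]
ft_force: [-3.1, -2.1, 1.8]
width: 0.0004
```

```bash
python3 -c "
from h import *
pj()"
```

```text
t20.33 jig x-0.0634 y0.0003 z0.0183 Fx-3.8 Fy0.1 Fz1.8 w0.0004 yaw35.9 [ 0.006  0.007 -1.   ]
```

Request:
{"name": "send_rows", "arguments": {
  "commands": [
    [0.015,0.011,0.0,0,0,0,1]
  ]
}}

```text
time: 20.42
ee_pos: [0.4004, 0.2147, 0.0181]
eef_rot: [0.455, 0.89, 0.004, 0.001]
ft_force: [-4.2, -2.8, 2.5]
width: 0.0004
```

```bash
python3 -c "
from h import *
pj()"
```

```text
t20.42 jig x-0.0636 y0.0003 z0.0181 Fx-5.1 Fy0.3 Fz2.5 w0.0004 yaw35.9 [ 0.005  0.007 -1.   ]
```

Request:
{"name": "send_rows", "arguments": {
  "commands": [
    [0.015,0.011,0.0,0,0,0,1]
  ]
}}

```text
time: 20.5
ee_pos: [0.4003, 0.2146, 0.0179]
eef_rot: [0.455, 0.89, 0.003, 0.0]
ft_force: [-4.0, -2.5, 1.9]
width: 0.0004
```

```bash
python3 -c "
from h import *
pj()"
```

```text
t20.50 jig x-0.0637 y0.0003 z0.0179 Fx-4.7 Fy0.3 Fz1.9 w0.0004 yaw35.8 [ 0.004  0.006 -1.   ]
```

Request:
{"name": "send_rows", "arguments": {
  "commands": [
    [0.015,0.011,0.0,0,0,0,1]
  ]
}}

```text
time: 20.58
ee_pos: [0.4002, 0.2146, 0.0177]
eef_rot: [0.455, 0.89, 0.003, -0.0]
ft_force: [-5.6, -3.1, 2.3]
width: 0.0008
```

```bash
python3 -c "
from h import *
pj()"
```

```text
t20.58 jig x-0.0639 y0.0003 z0.0177 Fx-6.3 Fy0.7 Fz2.3 w0.0008 yaw35.8 [ 0.002  0.005 -1.   ]
```

Request:
{"name": "send_rows", "arguments": {
  "commands": [
    [-0.1,-0.08,0,0,0,0,1],
    [-0.2,-0.15,0.1,0,0,0,1],
    [-0.1,-0.05,0.6,0,0,0,1],
    [0,0,0.9,0,0,0,1],
    [0,0,0.9,0,0,-0.5,1],
    [0,-0.3,0.8,0,0,-1,1],
    [0.2,-0.6,0.2,0,0,-1,1],
    [0.5,-0.6,0,0,0,-1,1],
    [0.6,-0.5,0,0,0,-1,1],
    [0.6,-0.5,0,0,0,-1,1]
  ]
}}

```text
time: 21.42
ee_pos: [0.4432, 0.1303, 0.1309]
eef_rot: [0.658, 0.753, 0.008, 0.002]
ft_force: [0.4, 0.6, 0.2]
width: 0.0004
```

```bash
python3 -c "
from h import *
pj();print(r.read_state()['joint_positions'].round(2))"
```

```text
t21.42 jig x-0.0788 y-0.0932 z0.1309 Fx0.7 Fy0.2 Fz0.2 w0.0004 yaw7.8 [ 0.014  0.01  -1.   ]
[-0.82  0.02  0.45  2.03 -0.02  1.08 -0.23]
```

Request:
{"name": "send_rows", "arguments": {
  "commands": [
    [0.2,0.2,0,-0.11,0.16,-1,1],
    [0.2,0.2,0,0,0,-1,1],
    [0.2,0.2,0,0,0,-1,1],
    [0.2,0.2,0,0,0,-1,1],
    [0.1,0.1,0,0,0,-1,1],
    [0,0,0,0,0,-1,1],
    [0,0,0,0,0,-1,1],
    [0,0,0,0,0,-1,1],
    [0,0,0,0,0,-1,1],
    [0,0,0,0,0,-1,1]
  ]
}}

```text
time: 22.25
ee_pos: [0.4755, 0.1525, 0.1353]
eef_rot: [0.925, 0.379, 0.006, 0.003]
ft_force: [-0.1, -0.3, 0.2]
width: 0.0003
```

```bash
python3 -c "
from h import *
pj();print(r.read_state()['joint_positions'].round(2))"
```

```text
t22.25 jig x-0.0396 y-0.0943 z0.1353 Fx-0.3 Fy-0.2 Fz0.2 w0.0003 yaw-45.4 [ 0.013 -0.001 -1.   ]
[-0.87  0.11  0.5   1.93 -0.06  1.1  -1.14]
```

Request:
{"name": "send_rows", "arguments": {
  "commands": [
    [0.03,0.1,0,0,0.15,-0.8,1],
    [0.03,0.08,0,0,0,-0.7,1],
    [0,0,0,0,0,-0.1,1],
    [0,0,0,0,0,0,1]
  ]
}}

```text
time: 22.58
ee_pos: [0.477, 0.1577, 0.1367]
eef_rot: [0.951, 0.308, 0.002, -0.0]
ft_force: [1.3, -0.4, -0.4]
width: 0.0004
```

```bash
python3 -c "
from h import *
pj()
a=r.camera('wrist');cv2.imwrite('pics/w20.png',a)
cv2.imwrite('pics/t20.png',cv2.resize(r.camera('top')[130:260,185:305],None,fx=4.6,fy=4.6,interpolation=cv2.INTER_CUBIC))
pj()"
```

```text
t22.58 jig x-0.0353 y-0.0910 z0.1367 Fx0.8 Fy-1.1 Fz-0.4 w0.0004 yaw-54.1 [ 0.003  0.001 -1.   ]
t22.68 jig x-0.0354 y-0.0910 z0.1366 Fx0.3 Fy-0.4 Fz0.1 w0.0005 yaw-54.1 [ 0.003  0.001 -1.   ]
```

View pics/w20.png

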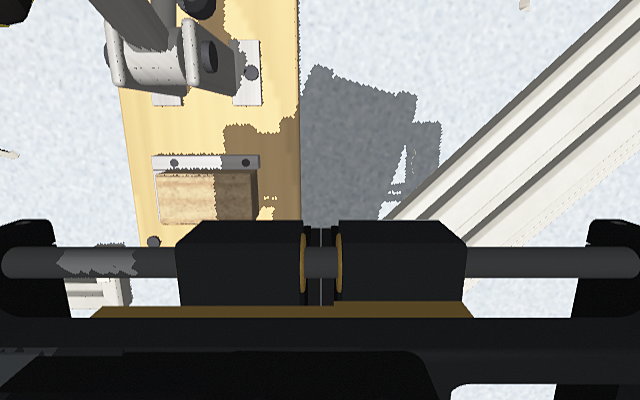

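View pics/t20.png

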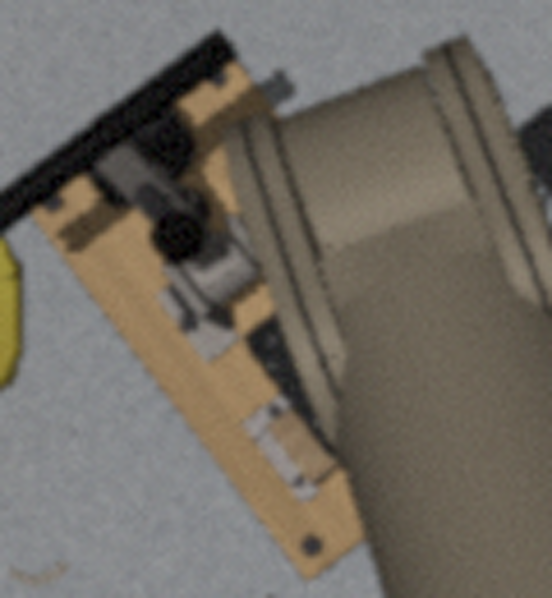

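Request:
{"name": "send_rows", "arguments": {
  "commands": [
    [0,0,-0.5,0,0,0,1],
    [0,0,-0.8,0,0,0,1],
    [0,0,-0.8,0,0,0,1],
    [0,0,-0.8,0,0,0,1],
    [0,0,-0.5,0,0.05,0,1],
    [0,0,-0.2,0,0.05,0,1]
  ]
}}

```text
time: 23.18
ee_pos: [0.4783, 0.1579, 0.0278]
eef_rot: [0.95, 0.313, 0.002, -0.003]
ft_force: [-1.1, -0.6, 0.1]
width: 0.0005
```

```bash
python3 -c "
from h import *
pj()"
```

```text
t23.18 jig x-0.0341 y-0.0916 z0.0278 Fx-1.2 Fy0.1 Fz0.1 w0.0005 yaw-53.5 [ 0.001  0.007 -1.   ]
```

Request:
{"name": "send_rows", "arguments": {
  "commands": [
    [-0.06,0.08,-0.22,0,0,0,1],
    [-0.12,0.16,-0.08,0,0,0,1],
    [-0.12,0.16,0,0,0,0,1],
    [-0.12,0.16,0,0,0,0,1],
    [-0.08,0.11,0,0,0,0,1]
  ]
}}

```text
time: 23.6
ee_pos: [0.4626, 0.1792, 0.0191]
eef_rot: [0.949, 0.314, 0.002, -0.003]
ft_force: [-0.9, 0.0, -0.1]
width: 0.0003
```

```bash
python3 -c "
from h import *
pj()"
```

```text
t23.60 jig x-0.0343 y-0.0651 z0.0191 Fx-0.7 Fy0.5 Fz-0.1 w0.0003 yaw-53.4 [ 0.002  0.006 -1.   ]
```

Request:
{"name": "send_rows", "arguments": {
  "commands": [
    [-0.06,0.08,0,0,0,0,1],
    [-0.06,0.08,0,0,0,0,1],
    [-0.05,0.06,0,0,0,0,1],
    [-0.03,0.04,0,0,0,0,1]
  ]
}}

```text
time: 23.93
ee_pos: [0.4564, 0.1902, 0.0212]
eef_rot: [0.949, 0.315, 0.004, -0.004]
ft_force: [0.4, 0.9, -0.1]
width: 0.0008
```

```bash
python3 -c "
from h import *
pj()"
```

```text
t23.93 jig x-0.0328 y-0.0525 z0.0212 Fx0.9 Fy0.5 Fz-0.1 w0.0008 yaw-53.2 [ 0.004  0.009 -1.   ]
```

Request:
{"name": "send_rows", "arguments": {
  "commands": [
    [-0.02,0.027,0,0,0,0,1],
    [-0.015,0.02,0,0,0,0,1]
  ]
}}

```text
time: 24.1
ee_pos: [0.4553, 0.1921, 0.0216]
eef_rot: [0.949, 0.315, 0.004, -0.004]
ft_force: [-0.5, 0.2, 0.0]
width: 0.0003
```

```bash
python3 -c "
from h import *
pj()"
```

```text
t24.10 jig x-0.0326 y-0.0504 z0.0216 Fx-0.3 Fy0.4 Fz0.0 w0.0003 yaw-53.2 [ 0.005  0.01  -1.   ]
```

Request:
{"name": "send_rows", "arguments": {
  "commands": [
    [-0.015,0.02,0,0,0,0,1],
    [-0.015,0.02,0,0,0,0,1]
  ]
}}

```text
time: 24.27
ee_pos: [0.4545, 0.1932, 0.0216]
eef_rot: [0.949, 0.315, 0.004, -0.004]
ft_force: [0.3, 0.2, -0.3]
width: 0.0003
```

```bash
python3 -c "
from h import *
pj()"
```

```text
t24.27 jig x-0.0326 y-0.0490 z0.0216 Fx0.4 Fy-0.0 Fz-0.3 w0.0003 yaw-53.2 [ 0.005  0.01  -1.   ]
```

Request:
{"name": "send_rows", "arguments": {
  "commands": [
    [-0.015,0.02,0,0,0,0,1],
    [-0.015,0.02,0,0,0,0,1]
  ]
}}

```text
time: 24.43
ee_pos: [0.4536, 0.1941, 0.0215]
eef_rot: [0.949, 0.315, 0.004, -0.004]
ft_force: [0.1, 0.7, -0.0]
width: 0.0005
```

```bash
python3 -c "
from h import *
pj()"
```

```text
t24.43 jig x-0.0328 y-0.0477 z0.0215 Fx0.5 Fy0.5 Fz-0.0 w0.0005 yaw-53.3 [ 0.005  0.009 -1.   ]
```

Request:
{"name": "send_rows", "arguments": {
  "commands": [
    [-0.015,0.02,0,0,0,0,1]
  ]
}}

```text
time: 24.52
ee_pos: [0.4532, 0.1947, 0.0215]
eef_rot: [0.949, 0.315, 0.004, -0.004]
ft_force: [-0.2, 0.3, -0.5]
width: 0.0004
```

```bash
python3 -c "
from h import *
pj()"
```

```text
t24.52 jig x-0.0327 y-0.0470 z0.0215 Fx0.0 Fy0.3 Fz-0.5 w0.0004 yaw-53.3 [ 0.005  0.009 -1.   ]
```

Request:
{"name": "send_rows", "arguments": {
  "commands": [
    [-0.015,0.02,0,0,0,0,1]
  ]
}}

```text
time: 24.6
ee_pos: [0.4526, 0.1953, 0.0214]
eef_rot: [0.949, 0.315, 0.004, -0.004]
ft_force: [0.7, -0.4, 0.3]
width: 0.0003
```

```bash
python3 -c "
from h import *
pj()"
```

```text
t24.60 jig x-0.0328 y-0.0463 z0.0214 Fx0.4 Fy-0.8 Fz0.3 w0.0003 yaw-53.3 [ 0.005  0.009 -1.   ]
```

Request:
{"name": "send_rows", "arguments": {
  "commands": [
    [-0.015,0.02,0,0,0,0,1]
  ]
}}

```text
time: 24.68
ee_pos: [0.4522, 0.1958, 0.0214]
eef_rot: [0.949, 0.315, 0.004, -0.004]
ft_force: [0.7, -2.3, 0.1]
width: 0.0004
```

```bash
python3 -c "
from h import *
pj()
cv2.imwrite('pics/w21.png',r.camera('wrist'))"
```

```text
t24.68 jig x-0.0329 y-0.0455 z0.0214 Fx-0.8 Fy-2.2 Fz0.1 w0.0004 yaw-53.3 [ 0.005  0.009 -1.   ]
```

View pics/w21.png

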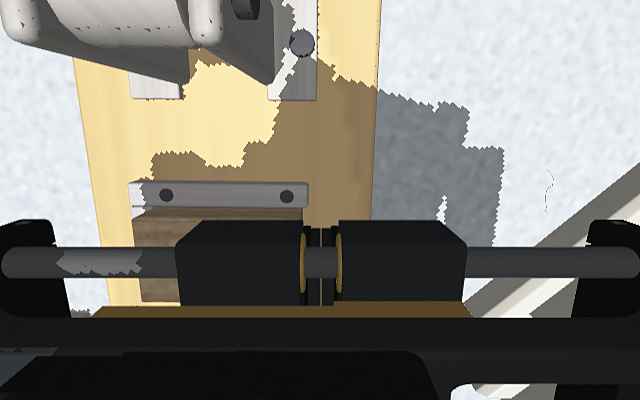

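Request:
{"name": "send_rows", "arguments": {
  "commands": [
    [-0.012,0.016,0,0,0,0,1]
  ]
}}

```text
time: 24.82
ee_pos: [0.4522, 0.1959, 0.0215]
eef_rot: [0.949, 0.315, 0.004, -0.003]
ft_force: [1.5, -3.6, 0.2]
width: 0.0001
```

```bash
python3 -c "
from h import *
pj()"
```

```text
t24.82 jig x-0.0328 y-0.0455 z0.0215 Fx-0.9 Fy-3.8 Fz0.2 w0.0001 yaw-53.3 [ 0.006  0.009 -1.   ]
```

Request:
{"name": "send_rows", "arguments": {
  "commands": [
    [-0.012,0.016,0,0,0,0,1]
  ]
}}

```text
time: 24.9
ee_pos: [0.4522, 0.1959, 0.0216]
eef_rot: [0.949, 0.314, 0.004, -0.003]
ft_force: [2.1, -2.2, 0.6]
width: 0.0003
```

```bash
python3 -c "
from h import *
pj()"
```

```text
t24.90 jig x-0.0328 y-0.0455 z0.0216 Fx0.4 Fy-3.1 Fz0.6 w0.0003 yaw-53.3 [ 0.006  0.008 -1.   ]
```

Request:
{"name": "send_rows", "arguments": {
  "commands": [
    [-0.012,0.016,0,0,0,0,1]
  ]
}}

```text
time: 24.98
ee_pos: [0.4522, 0.196, 0.0217]
eef_rot: [0.949, 0.314, 0.004, -0.003]
ft_force: [1.4, -2.7, 1.0]
width: 0.0001
```

```bash
python3 -c "
from h import *
pj()"
```

```text
t24.98 jig x-0.0328 y-0.0454 z0.0217 Fx-0.4 Fy-3.0 Fz1.0 w0.0001 yaw-53.4 [ 0.007  0.008 -1.   ]
```

Request:
{"name": "send_rows", "arguments": {
  "commands": [
    [0.08,-0.11,0,0,0,0,1],
    [0.12,-0.16,0,0,0,0,1],
    [0.18,-0.24,0,0,0,0,1],
    [0.18,-0.24,0.3,0,0,0,1],
    [0,0,0.8,0,0,0,1],
    [0,0,0.9,0,0,0,1],
    [0,0,0.9,0,0,0,1],
    [0,-0.3,0.8,0,0,0,1],
    [0,-0.3,0.5,0,0,0,1]
  ]
}}

```text
time: 25.73
ee_pos: [0.4687, 0.1489, 0.1519]
eef_rot: [0.95, 0.314, 0.0, -0.002]
ft_force: [-0.4, 0.4, -0.1]
width: 0.0004
```

Request:
{"name": "send_rows", "arguments": {
  "commands": [
    [-0.3,-0.5,0.3,0,0,0,1],
    [-0.3,-0.9,0.3,0,0,0,1],
    [0,-1,0.3,0,0,0,1],
    [0,-1,0,0,0,0,1],
    [0,-1,0,0,0,0,1],
    [0,-1,0,0,0,0,1],
    [0,-0.6,0,0,0,0,1],
    [0,0,0,0,0,0,1]
  ]
}}

```text
time: 26.4
ee_pos: [0.4527, -0.0464, 0.1913]
eef_rot: [0.951, 0.31, 0.007, -0.004]
ft_force: [-0.7, -0.1, 0.7]
width: 0.0001
```

```bash
python3 -c "
from h import *
pj()
a=r.camera('top');cv2.imwrite('pics/t22.png',cv2.resize(a[125:255,180:440],None,fx=3,fy=3,interpolation=cv2.INTER_CUBIC))
b=r.camera('side');cv2.imwrite('pics/s22.png',cv2.resize(b[110:310,230:430],None,fx=3,fy=3,interpolation=cv2.INTER_CUBIC))
pj()"
```

```text
t26.40 jig x-0.1753 y-0.2415 z0.1913 Fx-0.6 Fy0.3 Fz0.7 w0.0001 yaw-53.8 [ 0.011  0.012 -1.   ]
t26.50 jig x-0.1731 y-0.2388 z0.1911 Fx0.2 Fy0.0 Fz0.3 w0.0004 yaw-53.7 [ 0.011  0.013 -1.   ]
```

View pics/t22.png

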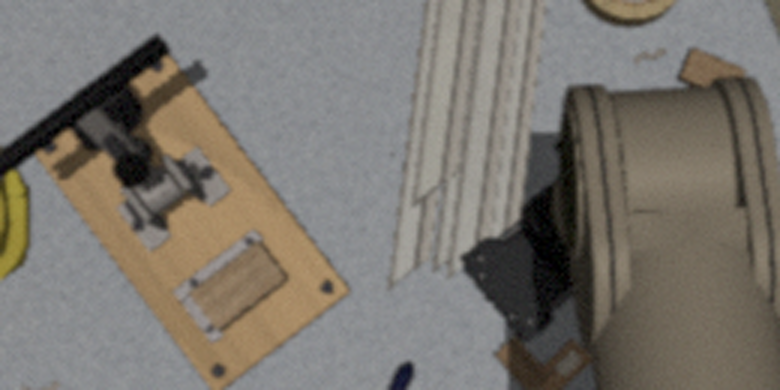

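View pics/s22.png

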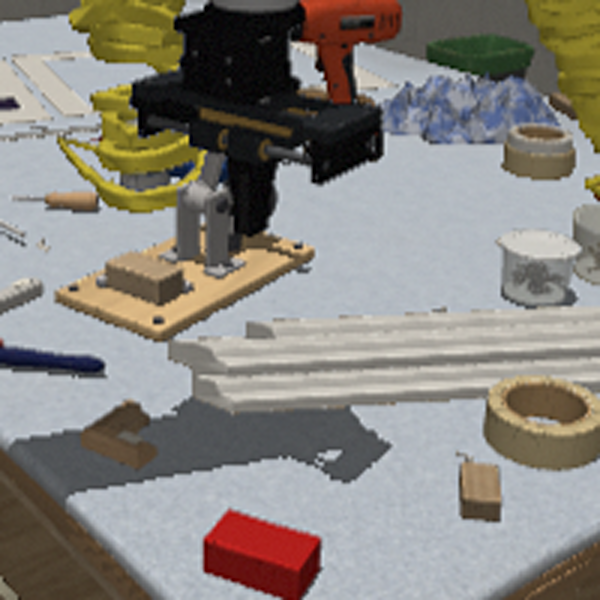

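```bash
python3 -c "
from h import *
print(r.close_job())"
```

```text
the job is handed in; nothing more can be done
None
```

I opened the hold-down arm onto its stop, seated the larger bare-wood offcut in the fence corner, and handed the job in at about 26.5 s of the 72 s. The hand-in gives no verdict.

- **Hold-down arm:** I gripped the right half of the handle and swung it past the balance point. I then opened the jaws slightly so the bar leaned on the leading finger. The arm came down on the stop at roughly 2.0 rad, and the finger force dropped to zero there. It stayed open in every picture after that.
- **Block:** I laid it flat on the base plate short of the fence, then pushed it with closed fingers. It stopped firmly against the side rail at about 5 N, the far rail at about 4–6 N, and the side rail again at about 3–4 N.
- **Last pictures (top and side):** The block lies flat in the corner, parallel to the rails with no visible gap. The smaller offcut and the red block appear to be where they were, and the gripper is clear of everything.

**What disagreed or went unchecked:**
- The top camera placed the jig about 5 mm off from the wrist camera. I used the wrist camera, which matched where I gripped the handle.
- The first far-rail push rose to about 5 N with a gap still showing, because the finger was also pressing down on the block. I lowered the finger and repeated the push until it stopped sharply.
- The first side-rail stop was probably short too, as the second push stopped about 1.3 mm further in. I did not push against the far rail again after that.
- When I set the block down, the force on the tool reached 31 N for a moment, below the 40 N limit.
- I judged the block's final angle by eye only.

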